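Cock the spring injector in its reset station and trap it with the safety keeper

ROBOT

A 6-joint arm with a two-finger parallel gripper is mounted at the origin on a cart in front of the work surface, level with it; the furniture and walls round the work are solid. World frame = base frame: x ahead of the robot, y to its left, z up, the work surface at z = 0. Lengths are in m, angles in rad, forces in N, time in s.
With the tool pointing down it reaches from about 0.3 to 0.875 m from the base axis. Payload 6.4 kg.
Tool frame: the origin (TCP) lies on the mounting face of the last link; the fingertips stand 173 mm ahead of it and the grasp point (between the pads) lies 155 mm ahead of it (ctrl.tip_reach is the distance from the TCP to the fingertips, in m); z points along the fingers, y is the line along which they close (so a half turn about z gives the same grasp; the last joint's range is limited). The gripper opens to 85 mm and grips with 20 to 120 N. Pads are 22 mm wide; open, the fingers measure 114 mm over their backs; the gripper's body (76 mm by 85 mm) begins 54 mm behind the grasp point. The pads swing forward as they close: fully open they stand 13 mm farther back than shut.
Start: joints at [-1.336, 0.181, 1.607, -0, 1.354, -0.206], TCP at [0.245, -0.52, 0.405] pointing down, gripper open.
Joint ranges: [-2.99, 2.99], [-0.89, 2.07], [0.3, 2.58], [-1.14, 4.28], [0, 2.63], [-3.12, 3.12]. Speed limits (rad/s): [2.57, 2.57, 3.01, 3.14, 3.14, 3.14].

INTERFACE

Orientations are given as a unit quaternion [w, x, y, z].
In Python, from bench import ctrl gives the robot as it stands.
- The arm moves only by the shell command python3 -m pendant 'ROWS'. ROWS is JSON, a list that holds one entry, the list of rows, each a list of 7 numbers: the opening, from 0 (shut) to 1 (fully open), then the shift along the tool's x, y, z in mm, then the turn, a rotation vector about the tool's x, y, z in rad. A call has 1 to 5 rows; each row is the pose to reach, as a shift and turn from the pose commanded when the call began, along the tool's axes at that moment; what a row does not reach only later rows make up. A row lasts 1/12 s, in which the tool goes at most 41.7 mm and 7.16 degrees, less where a joint would pass 70% of its speed; a pose out of reach is approached as far as the arm can. A call with a gripper value outside its range is refused whole. The fingers move at their own pace and stop on an object; the grip force is fixed at half the most. Time passes only in rows, so rows that repeat a pose let the fingers close. It gives the time, the measured TCP pose, the force, the opening and the grip force at its end, in the units of the state.
- ctrl.get_obs(): the state, without advancing time (a new reading comes with each control period).
- ctrl.camera(name): name is "side" or "top"; returns the picture (480x640x3 uint8, red, green, blue); there is no depth.
- ctrl.camera_params(name): a dict with "mtx" (3x3 intrinsics, pixels), "distortion" ([k1, k2, p1, p2, k3] as OpenCV has them; the pictures are not rectified), "world_from_camera" (4x4, takes a point from camera to world coordinates). Camera axes: x right, y down, z forward; pixel columns grow to the right and rows downward; lengths in m; the calibration is good to about 2 mm. A picture is of the moment at which its call begins. camera_params takes no time and is no camera call.
- ctrl.hand_in(): hands the job in; it is judged then, once.
Trained networks look in the newest picture that a camera, given by its name, has taken for a name from the list of things; names that differ only in an ending like _2 or _b are one class to them, and where a whole thing is asked for, a point or a joint stands for the part that bears it (a point fixed in the world has none). Each returns a list of dicts, best first, with "confidence" (0 to 1); they miss things now and then, are a little off and sometimes report something else, mostly with a low value. They report only what shows in the picture. A call takes as long as a camera call. They do not tell look-alikes from the thing itself.
- ctrl.boxes_of(camera, name): "point" ([column, row] as shares, 0 to 1, of the picture: columns of its width, rows of its height, amid what is visible of it).
The state is a dict: "time_s": time; "q": joint angles; "dq": joint speeds; "joint_efforts": joint torques, N m; "eef_pos": TCP position; "eef_rot": TCP orientation; "wrist_force": force on the tool from outside, world axes, zero at the start; "torque": the same for the moment, N m; "opening": opening from 0.0 (shut) to 1.0 (fully open); "grasp_force": force on a finger pad.
Only numpy, scipy, OpenCV 4.12 (cv2) and the standard library are available. Lean on these libraries where they do the work, as an engineer would, in place of code of your own. Each camera call takes 0.05 s, during which the arm holds its last target. There are 200 camera calls.

TASK

Stand the needle-free injector upright in the square nest of the reset station, fully seated. Then press its black thumb cap down against the spring until the plunger is fully home (ordinary thumb pressure, never ramming it), and while still holding it down slide the orange keeper fully across so that it traps the plunger. Let go, leaving the injector seated and cocked and the two blue-capped vials undisturbed.

Things in the scene. Friction and masses are not known exactly. Their poses are not given: they have to be found in the camera images.
- injector: Loose needle-free injector, 0.3 kg, upright, nose down: white square body 34 x 34 mm with blue band, 99 mm high, black nose 31 mm square. Origin at the centre of its underside, z up, x and y square to its flat sides. On top a black thumb cap and an orange keeper (highest point, 131 mm up). Grip across its x faces, 80 to 97 mm up: the fingers then pass either side of cap and keeper.
- cap_axis (a point): Point on the injector's axis 100 mm above its underside, level with the tops of the two grey cheeks. The cap above it (24 mm along x, 42 mm along y, centred) is screwed up or down its stem to set the dose, so its height differs each time and is not measured: flat top 12 to 23 mm above this point when free, 2 to 13 mm when home. It stays put on the stem in use.
- keeper (a joint): Travel of the orange keeper along the injector's +y, m: 0 to 0.002 open, 0.012 fully across (end stop). It drags with about 1.5 N and stays where left. It is a plate in the latch head with a strap that rises outside the cap's +y end and bends back over the cap as a hood. The side of a closed fingertip that is pressing on the cap can push the hood ahead of it to +y.
- keeper_hood (a point): Middle of the hood's push face, which looks to the injector's -y; moves with the keeper. With the keeper at 0 it is 10 mm to +y of the injector's axis and 128 mm above its underside. The hood is 22 mm wide along x and 7 mm high (124 to 131 mm up). Axes as the injector's.
- station: Reset station, fixed: pale grey base plate 125 x 110 mm, 10 mm high, white square tower 62 x 62 mm, its top 50 mm above the worktop, and a white console 28 mm high behind the tower (37 to 67 mm along +x). Origin on the worktop under the centre of the tower; the nest's sides are parallel to its x and y axes.
- nest_floor (a point): Centre of the nest's floor, 10 mm above the worktop. The nest is a square well 36 mm wide and 40 mm deep, with a 4 mm chamfer at its mouth 50 mm above the worktop. The injector may stand in it with its keeper to any side.
- vial_8: Small glass vial with blue cap, 21 mm across, 38 mm high, standing loose; origin at the centre of its underside. Bystander.
- vial_9: A second such blue-capped vial. Bystander.
- latch_head (a point): Point on the injector's axis 90 mm above its underside, in the latch head. The spring plunger (stem and cap) has 10 mm of travel to a rubber-buffered stop. It pushes back with 4 N at first, 12 N at home; beyond that it rises steeply, 6 to 15 N per mm. Short of 8 mm a cross lug on the stem blocks the keeper; once the keeper is across, the released plunger springs back to about 8 mm and is caught.
Not all that is in view belongs to the job. Of the things like the station, leave any that is turquoise; of the rest the larger one is meant.

How it is judged:
On the way, in this order (a step that is already met when the one before it is completed fails the run):
1. the injector stands upright, fully seated in the nest (horizontal distance between injector and nest_floor below 0.004 m and z of injector in the frame of nest_floor below 0.003 m and angle between injector's own z axis and vertical below 0.1 rad), for 0.2 s.
2. the plunger is pressed home in the seated injector (z of plunger_c0 in the frame of injector below 0.0815 m and z of injector in the frame of nest_floor below 0.003 m), for 0.2 s.
3. the keeper is slid across over the held plunger (value of joint keeper above 0.0105 m and z of plunger_c0 in the frame of injector below 0.083 m), for 0.2 s.
At the end, for the whole second after the job is handed in: The injector stands at rest in the nest (within 4 mm of its centre, less than 3 mm off its floor, tilted under 0.1 rad), its plunger is held in by at least 7 mm and the keeper is across by at least 10.5 mm (all of step 1 and all of step 3 and linear speed of injector below 0.02 m/s); the robot touches nothing.
It fails at once if the thumb cap is pressed with more than 30 N (contact force between anything else and thumb_cap_c0 above 30 N).
It fails at once if the injector is tipped over or dropped on its side (angle between injector's own z axis and vertical above 0.6 rad).
It fails at once if vial 8 is knocked or moved more than 20 mm (distance of vial_8 from where it was at the start of the episode above 0.02 m).
It fails at once if vial 9 is knocked or moved more than 20 mm (distance of vial_9 from where it was at the start of the episode above 0.02 m).
It also fails if it takes over 72 s, if anything falls off the work surface, if the arm or the gripper's body presses on something with over 40 N, if the wrist force passes 120 N, or if a joint passes its speed limit or range.

## Working session

There is one attempt and no reset: what is moved stays moved. The work goes in short steps, Python scripts to look and compute and a shell command to move; the robot and the scene stay as the last step left them, time stands still between calls to the robot, and variables do not carry over. Pictures are saved under pics/ and viewed, at most 10 in all, crops included, and the job is handed in when it is done.

```bash
mkdir -p pics; cat > h.py <<'E'
import numpy as np, cv2
from bench import ctrl
from scipy.spatial.transform import Rotation as R
def ray(cam,uv):
    p=ctrl.camera_params(cam); T=np.array(p["world_from_camera"])
    n=cv2.undistortPoints(np.array([[uv]],float),np.array(p["mtx"]),np.array(p["distortion"]))[0,0]
    return T[:3,3],T[:3,:3]@np.array([n[0],n[1],1])
def atz(cam,uv,z):
    o,d=ray(cam,uv); return o+d*(z-o[2])/d[2]
def proj(cam,P):
    p=ctrl.camera_params(cam); T=np.linalg.inv(np.array(p["world_from_camera"]))
    return cv2.projectPoints(np.array(P,float).reshape(-1,1,3),cv2.Rodrigues(T[:3,:3])[0],T[:3,3],np.array(p["mtx"]),np.array(p["distortion"]))[0][:,0]
def tri(a,b):
    (o1,d1),(o2,d2)=ray("side",a),ray("top",b)
    s=np.linalg.lstsq(np.c_[d1,-d2],o2-o1,rcond=None)[0]
    return (o1+d1*s[0]+o2+d2*s[1])/2,np.linalg.norm(o1+d1*s[0]-o2-d2*s[1])
def snap(cam,name):
    im=ctrl.camera(cam); cv2.imwrite("pics/"+name+".png",im[:,:,::-1]); return im
E
python3 - <<'E'
from h import *
for c in("side","top"):
    snap(c,c+"0"); print(c,np.array(ctrl.camera_params(c)["world_from_camera"]).round(3).tolist())
    for n in("injector","station","vial_8","keeper","keeper_hood","cap_axis","nest_floor"):
        print(n,[(np.round(np.array(b["point"])*[640,480],1).tolist(),round(b["confidence"],2)) for b in ctrl.boxes_of(c,n)])
o=ctrl.get_obs();print(o["eef_pos"],o["eef_rot"],o["time_s"])
E
```

```text
side [[-0.886, -0.241, 0.395, 0.084], [-0.463, 0.5, -0.732, 0.752], [-0.021, -0.832, -0.555, 0.725], [0.0, 0.0, 0.0, 1.0]]
injector [([368.5, 220.7], 0.81)]
station [([361.5, 278.9], 0.96), ([293.7, 325.3], 0.92), ([394.7, 214.4], 0.87)]
vial_8 [([164.3, 357.6], 0.59), ([180.3, 340.2], 0.51)]
keeper [([365.4, 206.1], 0.53)]
keeper_hood [([358.4, 203.5], 0.7)]
cap_axis [([364.7, 220.3], 0.85)]
nest_floor [([294.2, 324.6], 0.84), ([397.9, 216.2], 0.7), ([360.9, 277.9], 0.65)]
top [[-0.008, -0.993, 0.12, 0.422], [-1.0, 0.01, 0.015, -0.07], [-0.016, -0.119, -0.993, 1.264], [0.0, 0.0, 0.0, 1.0]]
injector [([394.5, 266.4], 0.68)]
station [([276.6, 266.0], 0.87), ([443.4, 270.5], 0.61), ([346.5, 288.9], 0.59)]
vial_8 [([394.7, 269.4], 0.73), ([207.4, 213.4], 0.52)]
keeper [([391.0, 266.2], 0.45)]
keeper_hood []
cap_axis [([398.2, 264.3], 0.62)]
nest_floor [([444.0, 271.7], 0.92), ([274.7, 268.0], 0.7), ([345.6, 285.2], 0.58)]
[ 0.24537219 -0.52002105  0.40469502] [-1.84633449e-06  9.75806187e-01  2.18637337e-01 -3.05330230e-06] 0.8
```

View pics/side0.png

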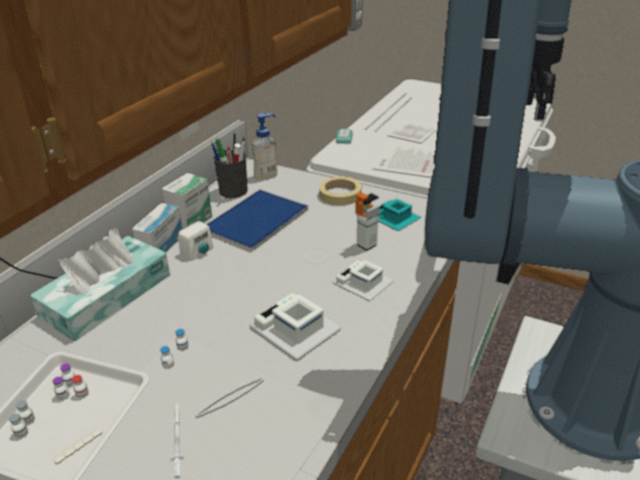

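View pics/top0.png

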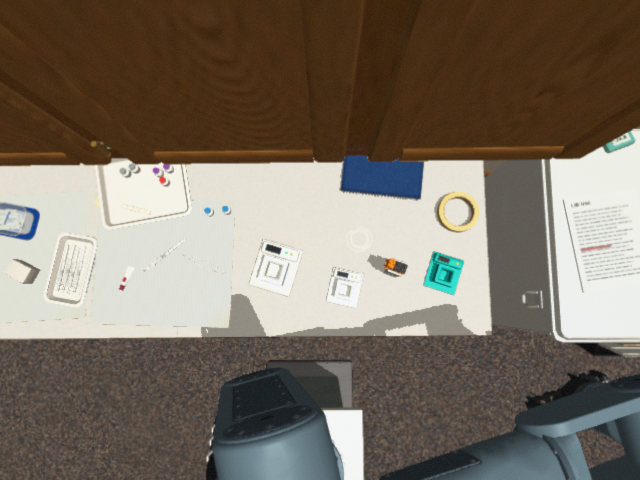

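The target station is the larger white one, at top (276,266) / side (294,325). The injector is at top (396,267) / side (367,222), and the vials are at top (207,211) and (225,209). I'll zoom in next to get the yaw angles.

```bash
python3 - <<'E'
import cv2,numpy as np
from h import *
t=cv2.imread("pics/top0.png");s=cv2.imread("pics/side0.png")
z=lambda im,x,y,w,h,f:cv2.resize(im[y:y+h,x:x+w],None,fx=f,fy=f,interpolation=cv2.INTER_CUBIC)
a=z(t,245,230,60,70,5);b=z(t,365,240,60,70,5);c=z(s,340,180,60,70,5) # each 300x350
d=z(s,245,285,100,70,2.5)
out=np.zeros((530,780,3),np.uint8)
out[:350,:300]=a; out[:350,300:600]=b; out[350:525,:250]=d
out[:210,600:780]=0
out2=np.zeros((560,480,3),np.uint8); 
cv2.imwrite("pics/crop1.png",out); cv2.imwrite("pics/crop2.png",z(s,340,180,60,75,8))
for n,u in(("st",(276,266)),("inj",(396,267))): print(n,[atz("top",u,h).round(3).tolist() for h in(0,.05,.11)])
print(tri((294,325),(276,268)),tri((366,206),(396,267)))
for u in((207,211),(225,209)):print(atz("top",u,.038))
print(atz("top",(320,160),0),atz("top",(320,160),.5))
E
```

```text
st [[0.508, 0.056, 0.0], [0.504, 0.051, 0.05], [0.5, 0.045, 0.11]]
inj [[0.502, -0.254, 0.0], [0.499, -0.247, 0.05], [0.495, -0.238, 0.11]]
(array([0.50454852, 0.05624971, 0.01071457]), np.float64(0.006071447890509724)) (array([ 0.49840852, -0.23883212,  0.09973642]), np.float64(0.005508372680471542))
[0.64749321 0.22895337 0.038     ]
[0.65217718 0.18292492 0.038     ]
[ 0.78876109 -0.06077076  0.        ] [ 0.64352688 -0.06427364  0.5       ]
```

View pics/crop1.png

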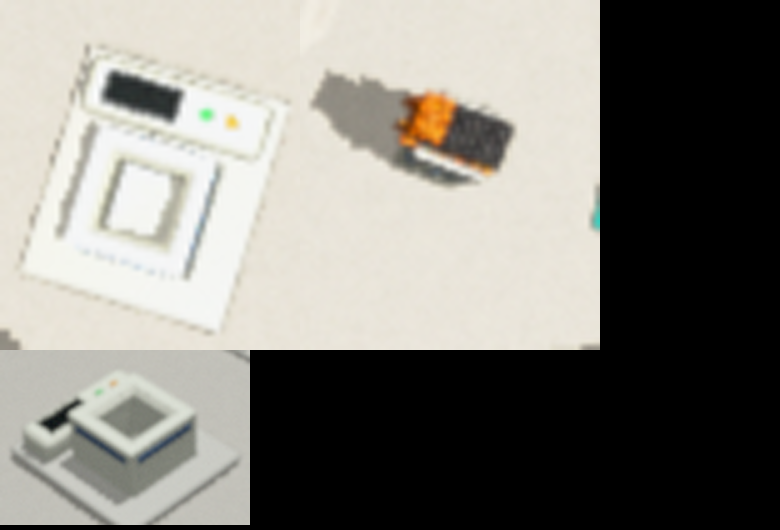

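View pics/crop2.png

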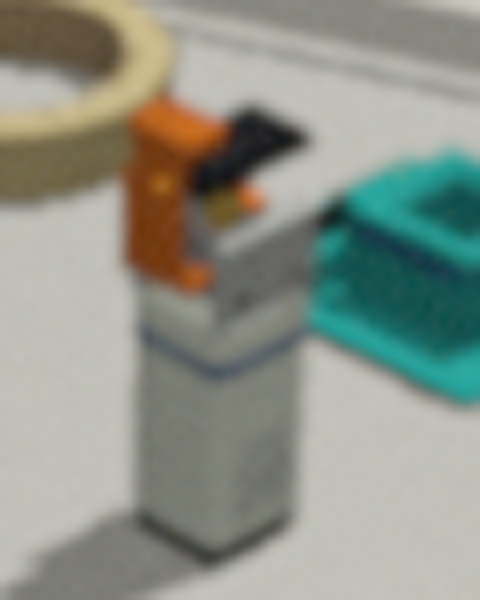

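```bash
cat > fit.py <<'E'
from h import *
from scipy.optimize import least_squares
def fit(obs,x0,n=3,prior=None):
    # obs: (cam,uv,local xyz) ; per-camera pixel offset not modelled
    def f(p):
        c,s=np.cos(p[2]),np.sin(p[2]); r=[]
        for cam,uv,l in obs:
            l=np.array(l(p) if callable(l) else l,float)
            P=[p[0]+c*l[0]-s*l[1],p[1]+s*l[0]+c*l[1],l[2]]
            r+=list(proj(cam,P)[0]-np.array(uv))
        return np.array(r)
    s=least_squares(f,x0,loss="soft_l1"); return s.x,f(s.x).reshape(-1,2).round(1).tolist()
E
python3 - <<'E'
from fit import *
T=lambda x,y:(245+x/5,230+y/5)
D=lambda x,y:(245+x/2.5,285+(y-350)/2.5)
pl=[T(88,45),T(290,100),T(22,272),T(215,330)]
W=np.array([atz("top",u,.01)[:2] for u in pl]);print(W.round(4).tolist())
print("yaws",[float(np.degrees(np.arctan2(*(W[i]-W[j])[::-1])).round(1)) for i,j in((0,2),(1,3),(0,1),(2,3))])
h=.031
# station x toward console(world +x), y world +y (left in top)
ob=[("side",D(70,412),(h,h,.05)),("side",D(125,375),(h,-h,.05)),("side",D(197,410),(-h,-h,.05)),("side",D(130,455),(-h,h,.05))]
print("side only",fit(ob,[.505,.05,-.25]))
m=.022
ob2=[("top",T(120,155),(.018,.018,.048)),("top",T(187,175),(.018,-.018,.048)),("top",T(168,250),(-.018,-.018,.048)),("top",T(102,230),(-.018,.018,.048))]
print("top mouth",fit(ob2,[.505,.05,-.25]));print("both",fit(ob+ob2,[.505,.05,-.25]))
S=lambda x,y:(340+x/8,180+y/8)
B=lambda x,y:(365+(x-300)/5,240+y/5)
n=.0155
i1=[("side",S(142,522),(n,n,0)),("side",S(210,558),(-n,n,0)),("side",S(292,520),(-n,-n,0))]
i2=[("top",B(515,125),lambda p:(.012,-.021,p[3])),("top",B(497,172),lambda p:(-.012,-.021,p[3])),("top",B(457,95),(.011,.010,.131)),("top",B(447,145),(-.011,.010,.131))]
i3=[("side",S(310,135),lambda p:(-.012,-.021,p[3])),("side",S(250,103),lambda p:(.012,-.021,p[3]))]
for o in(i1+i2+i3,i1,i2): print("inj",fit(o,[.5,-.24,-.25,.115]))
E
```

```text
[[0.5774, 0.0899], [0.5477, -0.0148], [0.4604, 0.1232], [0.43, 0.0241]]
yaws [-15.9, -18.3, 74.2, 72.9]
side only (array([ 0.49789499,  0.05875947, -0.27737328]), [[-1.0, 0.9], [2.4, -1.0], [-0.9, 0.1], [0.5, -0.1]])
top mouth (array([ 0.49327615,  0.05654575, -0.26798415]), [[-0.2, 0.7], [0.3, 0.4], [0.3, -0.7], [-0.4, -0.4]])
both (array([ 0.49619818,  0.05778027, -0.28769165]), [[0.1, 0.7], [3.8, -1.0], [0.3, 0.2], [1.4, -0.1], [-0.5, -0.6], [-0.1, -0.6], [-0.4, -1.7], [-1.0, -1.7]])
inj (array([ 0.49837739, -0.24285887, -0.3871979 ,  0.11549646]), [[-1.1, 0.2], [0.5, 1.8], [0.8, 1.0], [0.4, -1.0], [0.4, -0.9], [0.4, 0.0], [-0.9, -1.2], [1.2, 0.3], [0.3, 0.0]])
inj (array([ 0.50035054, -0.24628299, -0.3878209 ,  0.115     ]), [[-1.3, -0.9], [0.3, 0.7], [0.5, -0.0]])
inj (array([ 0.49681818, -0.24370257, -0.35397582,  0.10178088]), [[-0.2, -0.2], [0.1, -0.1], [0.6, 0.8], [-0.4, -0.3]])
```

```bash
cat >> h.py <<'E'
def go(pos,yaw):
    """shift(mm)/turn from present pose to TCP pos with tool down, tool x at world angle yaw"""
    o=ctrl.get_obs(); r0=R.from_quat(np.roll(o["eef_rot"],-1))
    c,s=np.cos(yaw),np.sin(yaw)
    r1=R.from_matrix(np.array([[c,s,0],[s,-c,0],[0,0,-1]]).T)
    print("shift",(r0.inv().apply(np.array(pos)-o["eef_pos"])*1e3).round(1),"turn",(r0.inv()*r1).as_rotvec().round(4),
     "at",np.round(o["eef_pos"],4),"F",np.round(o["wrist_force"],1),"t",o["time_s"])
E
python3 -c "
from h import *
go([.4985,-.243,.34],-.38+np.pi/2)"
```

```text
shift [ 347.1 -142.5   64.7] turn [-0.    0.   -0.75] at [ 0.2454 -0.52    0.4047] F [ 0.2 -0.1 -0.7] t 0.8
```

```bash
python3 -m pendant '[[[1,80,-30,0,0,0,-0.12],[1,155,-60,15,0,0,-0.24],[1,190,-78,30,0,0,-0.36],[1,190,-78,30,0,0,-0.48],[1,190,-78,30,0,0,-0.6]]]'; python3 -c "
from h import *
go([.4985,-.243,.34],-.38+np.pi/2)"
```

```text
time_s: 1.22
eef_pos: [0.3848, -0.3669, 0.3746]
eef_rot: [0.0, 0.866, 0.5, 0.0]
wrist_force: [0.5, -0.5, -0.1]
opening: 0.998
grasp_force: 0.0
shift [164.3  36.3  34.6] turn [ 0.0007  0.0003 -0.1447] at [ 0.3848 -0.3669  0.3746] F [ 0.5 -0.5 -0.1] t 1.2167
```

```bash
python3 -m pendant '[[[1,164.3,36.3,34.6,0,0,-0.145],[1,164.3,36.3,34.6,0,0,-0.145],[1,164.3,36.3,34.6,0,0,-0.145],[1,164.3,36.3,34.6,0,0,-0.145],[1,164.3,36.3,34.6,0,0,-0.145]]]'; python3 - <<'E'
from fit import *
go([.4985,-.243,.240],-.38+np.pi/2)
s=snap("side","s1");t=snap("top","t1")
z=lambda im,x,y,w,h,f:cv2.resize(im[y:y+h,x:x+w,::-1],None,fx=f,fy=f,interpolation=cv2.INTER_CUBIC)
cv2.imwrite("pics/c3.png",np.hstack([z(s,310,110,110,150,4),z(t,345,210,90,150,4)]))
E
```

```text
time_s: 1.63
eef_pos: [0.5009, -0.24, 0.3386]
eef_rot: [-0.001, 0.828, 0.561, 0.001]
wrist_force: [-0.1, 0.4, 0.3]
opening: 1.0
grasp_force: 0.0
shift [-3.9 -1.  98.6] turn [-0.0013 -0.0028 -0.0002] at [ 0.5009 -0.24    0.3386] F [-0.1  0.4  0.3] t 1.6333
```

View pics/c3.png

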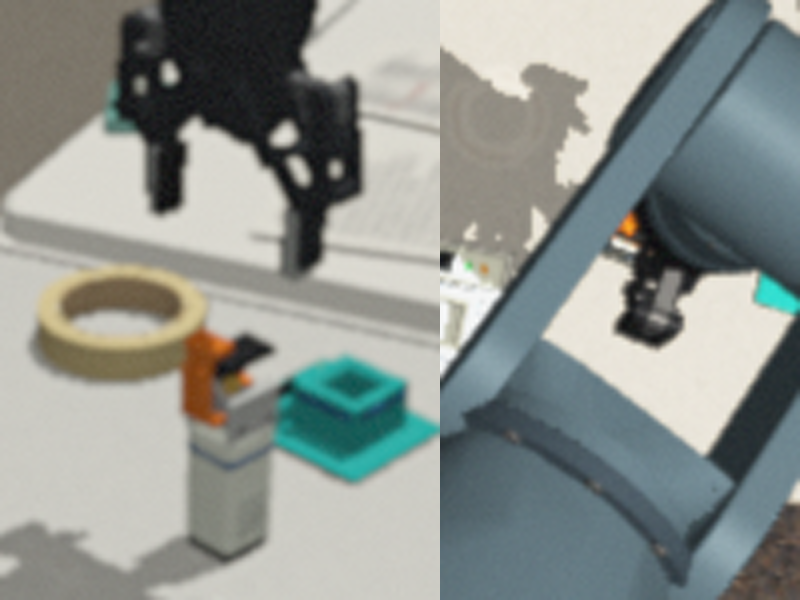

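The side view shows the open fingers straddling the line above the injector (side px ~366,205), and the yaw looks consistent. I'll descend now.

```bash
python3 -m pendant '[[[1,-2,-1,0,0,0,0],[1,-2,-1,25,0,0,0],[1,-2,-1,50,0,0,0],[1,-2,-1,75,0,0,0],[1,-2,-1,75,0,0,0]]]'; python3 -c "
from h import *
go([.4985,-.243,.240],-.38+np.pi/2)"
```

```text
time_s: 2.15
eef_pos: [0.4938, -0.2471, 0.2608]
eef_rot: [-0.004, 0.83, 0.558, -0.001]
wrist_force: [-0.8, 1.3, -0.9]
opening: 1.0
grasp_force: 0.0
shift [ 5.5  2.9 20.8] turn [-0.0075 -0.0018 -0.0078] at [ 0.4938 -0.2471  0.2608] F [-0.8  1.3 -0.9] t 2.15
```

```bash
python3 -m pendant '[[[1,4,2,5,0,0,0],[1,4,2,5,0,0,0],[1,4,2,5,0,0,0],[1,4,2,5,0,0,0],[1,4,2,5,0,0,0]]]'; python3 -c "
from h import *
go([.4985,-.243,.240],-.38+np.pi/2)"
```

```text
time_s: 2.57
eef_pos: [0.5004, -0.244, 0.2615]
eef_rot: [0.001, 0.829, 0.559, 0.0]
wrist_force: [0.7, 0.6, -0.6]
opening: 1.003
grasp_force: 0.0
shift [ 0.2 -2.1 21.5] turn [ 0.0023  0.0007 -0.005 ] at [ 0.5004 -0.244   0.2615] F [ 0.7  0.6 -0.6] t 2.5667
```

```bash
python3 -m pendant '[[[1,0,-1,10,0,0,0],[1,0,-1,21,0,0,0],[1,0,-1,21,0,0,0],[1,0,-1,21,0,0,0],[0.6,0,-1,21,0,0,0]]]';python3 -m pendant '[[[0.5,0,0,0,0,0,0],[0.45,0,0,0,0,0,0],[0.4,0,0,0,0,0,0],[0.35,0,0,0,0,0,0],[0.3,0,0,0,0,0,0]]]';python3 -m pendant '[[[0.2,0,0,0,0,0,0],[0,0,0,0,0,0,0],[0,0,0,0,0,0,0],[0,0,0,0,0,0,0],[0,0,0,0,0,0,0]]]'; python3 -c "
from h import *
go([.4985,-.243,.240],-.38+np.pi/2)"
```

```text
time_s: 2.98
eef_pos: [0.499, -0.2431, 0.2386]
eef_rot: [-0.0, 0.829, 0.559, -0.0]
wrist_force: [-0.2, -0.4, 0.2]
opening: 0.88
grasp_force: 0.0
time_s: 3.4
eef_pos: [0.4991, -0.2433, 0.2396]
eef_rot: [0.0, 0.829, 0.559, 0.0]
wrist_force: [-0.9, -0.1, 3.3]
opening: 0.387
grasp_force: 60.3
time_s: 3.82
eef_pos: [0.4992, -0.2433, 0.2395]
eef_rot: [0.0, 0.829, 0.559, 0.0]
wrist_force: [-2.3, 1.9, 6.5]
opening: 0.39
grasp_force: 60.4
shift [ 0.  -0.7 -0.5] turn [ 0.0005  0.0002 -0.005 ] at [ 0.4992 -0.2433  0.2395] F [-2.3  1.9  6.5] t 3.8167
```

```bash
python3 -m pendant '[[[0,0,0,-5,0,0,0],[0,0,0,-25,0,0,0],[0,0,0,-50,0,0,0],[0,0,0,-75,0,0,0],[0,0,0,-95,0,0,0]]]';python3 -m pendant '[[[0,0,0,0,0,0,0],[0,0,0,0,0,0,0],[0,0,0,0,0,0,0],[0,0,0,0,0,0,0]]]'; python3 - <<'E'
from h import *
go([.495,.057,.335],-.285+np.pi/2)
s=snap("side","s2");t=snap("top","t2")
for c in("side","top"):
  for n in("injector","keeper_hood","cap_axis"): print(c,n,[(np.round(np.array(b["point"])*[640,480],1).tolist(),round(b["confidence"],2)) for b in ctrl.boxes_of(c,n)])
E
```

```text
time_s: 4.23
eef_pos: [0.4989, -0.243, 0.3351]
eef_rot: [-0.0, 0.829, 0.559, -0.0]
wrist_force: [0.1, -0.8, -3.6]
opening: 0.387
grasp_force: 60.3
time_s: 4.57
eef_pos: [0.4983, -0.2426, 0.3317]
eef_rot: [-0.002, 0.829, 0.559, -0.001]
wrist_force: [-0.6, 0.6, -4.1]
opening: 0.39
grasp_force: 60.6
shift [ 276.5 -115.6   -2.5] turn [-0.0038 -0.0014 -0.1   ] at [ 0.4983 -0.2426  0.3317] F [-0.6  0.6 -4.1] t 4.5667
side injector [([371.4, 189.1], 0.76), ([162.8, 357.8], 0.71)]
side keeper_hood [([359.8, 163.0], 0.69)]
side cap_axis [([362.5, 187.3], 0.8)]
top injector []
top keeper_hood [([274.5, 268.0], 0.34)]
top cap_axis []
```

```bash
python3 -m pendant '[[[0,10,-4,0,0,0,0],[0,40,-17,0,0,0,-0.02],[0,75,-31,0,0,0,-0.05],[0,110,-46,0,0,0,-0.07],[0,145,-61,0,0,0,-0.1]]]';python3 -m pendant '[[[0,35,-10,0,0,0,0],[0,70,-20,0,0,0,0],[0,100,-30,0,0,0,0],[0,120,-36,0,0,0,0],[0,130,-39,0,0,0,0]]]';python3 -m pendant '[[[0,0,0,0,0,0,0],[0,0,0,0,0,0,0],[0,0,0,0,0,0,0],[0,0,0,0,0,0,0]]]'; python3 - <<'E'
from h import *
go([.495,.057,.335],-.285+np.pi/2)
s=snap("side","s3");t=snap("top","t3")
z=lambda im,x,y,w,h,f:cv2.resize(im[y:y+h,x:x+w,::-1],None,fx=f,fy=f,interpolation=cv2.INTER_CUBIC)
cv2.imwrite("pics/c4.png",np.hstack([z(s,240,210,110,150,4),z(t,235,210,90,150,4)]))
E
```

```text
time_s: 5.38
eef_pos: [0.4964, -0.0839, 0.3341]
eef_rot: [-0.0, 0.8, 0.6, 0.0]
wrist_force: [0.5, -0.2, -3.4]
opening: 0.391
grasp_force: 60.4
time_s: 5.8
eef_pos: [0.4952, 0.0531, 0.3342]
eef_rot: [-0.0, 0.799, 0.601, 0.0]
wrist_force: [0.5, -0.1, -3.2]
opening: 0.393
grasp_force: 60.4
time_s: 6.13
eef_pos: [0.4962, 0.0488, 0.3341]
eef_rot: [0.0, 0.801, 0.599, -0.0]
wrist_force: [0.5, -0.4, -3.5]
opening: 0.389
grasp_force: 60.4
shift [ 7.5 -3.5 -0.9] turn [ 0.0002  0.0003 -0.0015] at [0.4962 0.0488 0.3341] F [ 0.5 -0.4 -3.5] t 6.1333
```

View pics/c4.png

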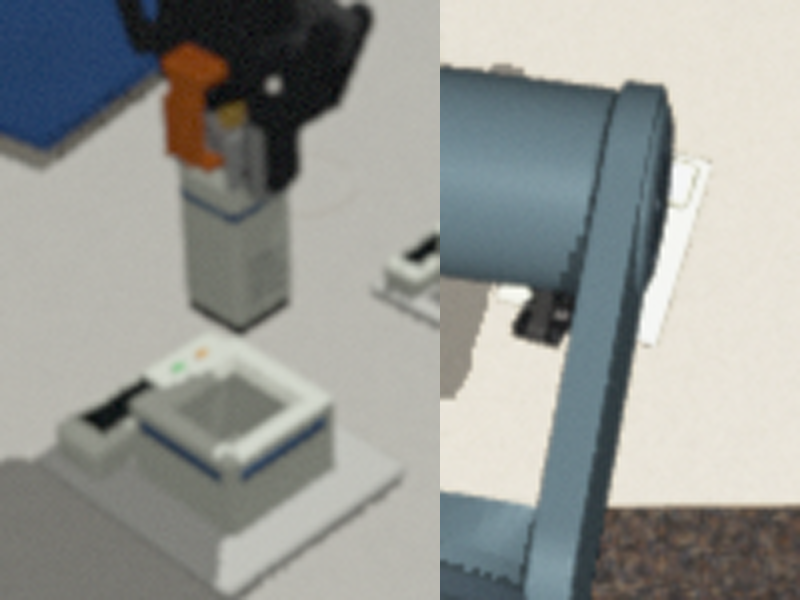

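```bash
python3 - <<'E'
from fit import *
S=lambda x,y:(240+x/4,210+y/4)
h=.031
ob=[("side",S(133,405),(h,h,.05)),("side",S(213,335),(h,-h,.05)),("side",S(335,403),(-h,-h,.05)),("side",S(228,470),(-h,h,.05))]
print(fit(ob,[.5,.05,-.285]))
n=.0155;z=.0946
i=[("side",S(193,305),(n,n,z)),("side",S(238,330),(-n,n,z)),("side",S(288,300),(-n,-n,z))]
r=fit(i,[.5,.05,-.285]);print(r)
b=.017;z1=.0946+.099
p=[]
for P,yaw in(((.496,.0575),-.285),((.4962,.0488),-.287)):
  c,s=np.cos(yaw),np.sin(yaw)
  zz=.05 if P[1]>.05 else z; hh=h if P[1]>.05 else n
  print([((proj("side",[P[0]+c*x-s*y,P[1]+s*x+c*y,zz])[0]-[240,210])*4).round(0).tolist() for x,y in((hh,hh),(hh,-hh),(-hh,-hh),(-hh,hh))])
E
```

```text
(array([ 0.49701066,  0.06014521, -0.28229387]), [[-1.2, 0.0], [4.4, 0.9], [-0.7, -1.0], [0.4, 0.1]])
(array([ 0.49849924,  0.04614361, -0.28199106]), [[-1.4, -0.6], [0.3, 0.8], [0.7, -0.2]])
[[133.0, 402.0], [236.0, 336.0], [337.0, 396.0], [235.0, 467.0]]
[[189.0, 307.0], [241.0, 275.0], [293.0, 304.0], [241.0, 338.0]]
```

```bash
python3 -m pendant '[[[0,5,-2,10,0,0,0],[0,9.5,-4,22,0,0,0],[0,9.5,-4,36,0,0,0],[0,9.5,-4,36,0,0,0],[0,9.5,-4,36,0,0,0]]]'; python3 -m pendant '[[[0,0,0,0,0,0,0],[0,0,0,0,0,0,0],[0,0,0,0,0,0,0]]]'; python3 - <<'E'
from h import *
go([.495,.057,.2975],-.285+np.pi/2)
s=np.mean([snap("side","s4").astype(float) for _ in range(4)],0).astype(np.uint8)
cv2.imwrite("pics/s4m.png",s[:,:,::-1])
z=lambda im,x,y,w,h,f:cv2.resize(im[y:y+h,x:x+w,::-1],None,fx=f,fy=f,interpolation=cv2.INTER_CUBIC)
cv2.imwrite("pics/c5.png",z(s,255,265,80,75,8))
E
```

```text
time_s: 6.65
eef_pos: [0.4944, 0.0601, 0.2969]
eef_rot: [-0.001, 0.8, 0.599, -0.001]
wrist_force: [0.3, -0.2, -2.4]
opening: 0.386
grasp_force: 60.3
time_s: 6.9
eef_pos: [0.4953, 0.06, 0.2989]
eef_rot: [0.0, 0.8, 0.599, 0.001]
wrist_force: [0.1, -0.3, -3.6]
opening: 0.391
grasp_force: 60.3
shift [-2.9  0.6  1.4] turn [ 0.0014 -0.0003 -0.0002] at [0.4953 0.06   0.2989] F [ 0.1 -0.3 -3.6] t 6.9
```

View pics/c5.png

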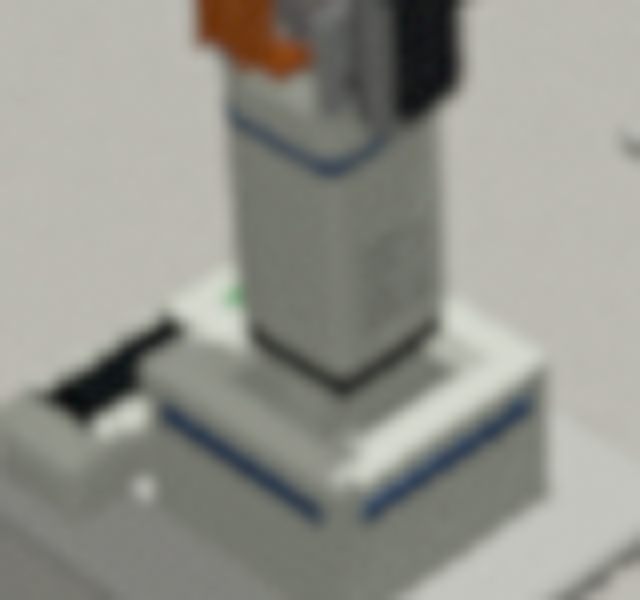

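```bash
python3 - <<'E'
from fit import *
S=lambda x,y:(255+x/8,265+y/8)
h=.031;n=.0155;z=.0592
ob=[("side",S(143,368),(h,h,.05)),("side",S(547,355),(-h,-h,.05)),("side",S(342,495),(-h,h,.05))]
print(fit(ob,[.5,.05,-.285]))
i=[("side",S(252,333),(n,n,z)),("side",S(343,392),(-n,n,z)),("side",S(437,327),(-n,-n,z))]
print(fit(i,[.5,.05,-.285]))
E
```

```text
(array([ 0.49679179,  0.05870047, -0.28559933]), [[-0.3, -0.2], [0.2, -0.0], [0.1, 0.2]])
(array([ 0.49641945,  0.05883233, -0.28609377]), [[-1.3, -0.2], [0.0, 0.4], [1.2, -0.2]])
```

The nose and tower fits agree to under 0.5 mm and the yaws match. Next I insert it while watching the force.

```bash
python3 -m pendant '[[[0,0,0,3,0,0,0],[0,0,0,7,0,0,0],[0,0,0,11,0,0,0],[0,0,0,15,0,0,0],[0,0,0,18,0,0,0]]]'; python3 -c "
from h import *
go([.495,.060,.2975],-.285+np.pi/2)"
```

```text
time_s: 7.52
eef_pos: [0.496, 0.0599, 0.2838]
eef_rot: [0.001, 0.8, 0.6, 0.0]
wrist_force: [-18.4, -1.7, 58.4]
opening: 0.392
grasp_force: 69.4
shift [ -0.2  -1.  -13.7] turn [0.0014 0.0004 0.0006] at [0.496  0.0599 0.2838] F [-18.4  -1.7  58.4] t 7.5167
```

```bash
python3 -m pendant '[[[0,0,0,-5,0,0,0],[0,0,-1,-6,0,0,0],[0,-0.3,-1.5,-6,0,0,0],[0,-0.3,-1.5,-6,0,0,0],[0,-0.3,-1.5,-6,0,0,0]]]'; python3 -c "
from h import *
go([.495,.060,.2975],-.285+np.pi/2)
s=snap('side','s5');cv2.imwrite('pics/c6.png',cv2.resize(s[265:340,255:335,::-1],None,fx=8,fy=8,interpolation=cv2.INTER_CUBIC))"
```

```text
time_s: 7.93
eef_pos: [0.4944, 0.06, 0.2865]
eef_rot: [0.002, 0.8, 0.599, 0.002]
wrist_force: [4.4, -1.6, -1.4]
opening: 0.39
grasp_force: 61.8
shift [  0.2   0.6 -11. ] turn [ 0.0043 -0.0007 -0.0004] at [0.4944 0.06   0.2865] F [ 4.4 -1.6 -1.4] t 7.9333
```

View pics/c6.png

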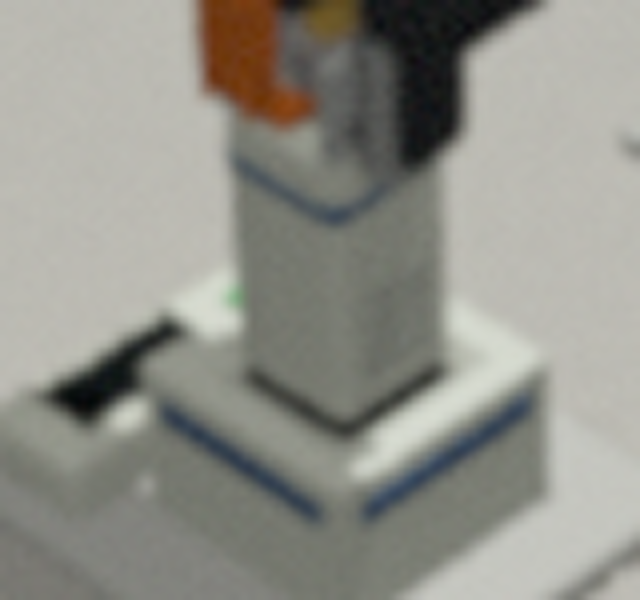

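The nose is now in the mouth and looks centred (corner at about 345,432 in the crop). I'll continue down in small steps.

```bash
python3 -m pendant '[[[0,0,0,1,0,0,0],[0,0,0,2,0,0,0],[0,0,0,3,0,0,0],[0,0,0,4,0,0,0],[0,0,0,5,0,0,0]]]'; python3 -m pendant '[[[0,0,0,0,0,0,0],[0,0,0,0,0,0,0]]]';python3 -c "
from h import *
go([.495,.060,.2975],-.285+np.pi/2)"
```

```text
time_s: 8.4
eef_pos: [0.4949, 0.0599, 0.2841]
eef_rot: [0.002, 0.8, 0.6, 0.001]
wrist_force: [-5.0, -1.9, 31.1]
opening: 0.394
grasp_force: 65.8
time_s: 8.57
eef_pos: [0.4948, 0.0599, 0.2842]
eef_rot: [0.002, 0.8, 0.6, 0.001]
wrist_force: [-2.9, -1.2, 22.8]
opening: 0.392
grasp_force: 64.8
shift [  0.2   0.2 -13.3] turn [ 0.0044 -0.0002  0.0001] at [0.4948 0.0599 0.2842] F [-2.9 -1.2 22.8] t 8.5667
```

```bash
python3 -m pendant '[[[0,0,-0.5,-1,0,0,0],[0,-0.5,-1,-1,0,0,0],[0,-1,-1,-1,0,0,0],[0,-1,-1,0,0,0,0],[0,-1,-1,1,0,0,0]]]'; python3 -m pendant '[[[0,0,0,0,0,0,0]]]'; python3 -c "
from h import *
go([.495,.060,.2975],-.285+np.pi/2);print(ctrl.get_obs()['torque'])"
```

```text
time_s: 8.98
eef_pos: [0.4943, 0.0595, 0.284]
eef_rot: [0.002, 0.8, 0.599, 0.003]
wrist_force: [-4.7, 0.6, 34.8]
opening: 0.391
grasp_force: 66.3
time_s: 9.07
eef_pos: [0.4942, 0.0595, 0.2841]
eef_rot: [0.002, 0.8, 0.599, 0.003]
wrist_force: [-1.7, -0.0, 27.0]
opening: 0.388
grasp_force: 65.4
shift [  0.7   0.7 -13.4] turn [ 0.0062 -0.0017 -0.0001] at [0.4942 0.0595 0.2841] F [-1.7 -0.  27. ] t 9.0667
[0.46425055 0.80829565 0.04016871]
```

```bash
python3 -m pendant '[[[0,0,0,-2,0,0,0],[0,-1,1,-2,0,0,0],[0,-1,1,-2,0,0,0],[0,-1,1,-1,0,0,0],[0,-1,1,0,0,0,0]]]'; python3 -m pendant '[[[0,0,0,1,0,0,0],[0,0,0,1,0,0,0]]]'; python3 -c "
from h import *
go([.495,.060,.2975],-.285+np.pi/2);o=ctrl.get_obs();print(o['torque'])
F=np.array(o['wrist_force']);M=np.array(o['torque']);rx=(-.24*F[0]-M[1])/F[2];ry=(M[0]-.24*F[1])/F[2];c,s=np.cos(-.285),np.sin(-.285);print('contact st',c*rx+s*ry,-s*rx+c*ry,'F st',c*F[0]+s*F[1],-s*F[0]+c*F[1])"
```

```text
time_s: 9.48
eef_pos: [0.4946, 0.0588, 0.2839]
eef_rot: [0.001, 0.8, 0.599, 0.003]
wrist_force: [-6.6, 3.1, 37.8]
opening: 0.39
grasp_force: 66.7
time_s: 9.65
eef_pos: [0.4947, 0.0588, 0.2839]
eef_rot: [0.001, 0.8, 0.6, 0.002]
wrist_force: [-6.9, 3.2, 38.5]
opening: 0.386
grasp_force: 66.9
shift [  1.3   0.  -13.6] turn [ 0.0045 -0.0028  0.    ] at [0.4947 0.0588 0.2839] F [-6.9  3.2 38.5] t 9.65
[1.35641412 1.90460677 0.0273669 ]
contact st -0.010286069840653549 0.012973047433750455 F st -7.554412810975123 1.1110501331691023
```

```bash
cat > f.py <<'E'
from h import *
o=ctrl.get_obs();F=np.array(o['wrist_force']);M=np.array(o['torque']);yw=-.285
rx=(-.24*F[0]-M[1])/F[2];ry=(M[0]-.24*F[1])/F[2];c,s=np.cos(yw),np.sin(yw)
st=lambda a,b:np.round([c*a+s*b,-s*a+c*b],4)
print('z',o['eef_pos'][2].round(4),'xy_st',st(o['eef_pos'][0]-.495,o['eef_pos'][1]-.0588),'cop',st(rx,ry),'F',st(F[0],F[1]),F[2].round(1),'M st',st(M[0],M[1]),M[2].round(3))
go(o['eef_pos'],yw+np.pi/2)
E
python3 -m pendant '[[[0,0,0,-2.5,0,0,0],[0,0,-1,-2.5,0,0,0],[0,0,-1,-1.5,0,0,0],[0,0,-1,-0.5,0,0,0],[0,0,-1,-0.5,0,0,0]]]';python3 f.py
python3 -m pendant '[[[0,0.7,0,0,0,0,0],[0,1.4,0,0,0,0,0],[0,2,0,0,0,0,0],[0,2,0,0,0,0,0],[0,2,0,0,0,0,0]]]';python3 f.py
python3 -m pendant '[[[0,-1,0,0,0,0,0],[0,-2,0,0,0,0,0],[0,-3,0,0,0,0,0],[0,-4,0,0,0,0,0],[0,-4,0,0,0,0,0]]]';python3 f.py
```

```text
time_s: 10.07
eef_pos: [0.4941, 0.0589, 0.2839]
eef_rot: [0.002, 0.8, 0.599, 0.003]
wrist_force: [-2.9, 2.9, 30.7]
opening: 0.387
grasp_force: 65.9
z 0.2839 xy_st [-0.0009 -0.0002] cop [-0.0109  0.0071] F [-3.5818  1.9881] 30.7 M st [0.6953 1.195 ] -0.03
shift [0. 0. 0.] turn [ 0.0064 -0.0027 -0.0001] at [0.4941 0.0589 0.2839] F [-2.9  2.9 30.7] t 10.0667
time_s: 10.48
eef_pos: [0.4944, 0.06, 0.284]
eef_rot: [0.003, 0.8, 0.6, 0.002]
wrist_force: [-5.0, -2.8, 31.7]
opening: 0.393
grasp_force: 66.0
z 0.284 xy_st [-0.0009  0.0009] cop [-0.0094  0.0109] F [-4.0437 -4.0709] 31.7 M st [-0.6302  1.2688] 0.085
shift [0. 0. 0.] turn [0.0062 0.0001 0.0005] at [0.4944 0.06   0.284 ] F [-5.  -2.8 31.7] t 10.4833
time_s: 10.9
eef_pos: [0.4936, 0.0575, 0.2838]
eef_rot: [0.001, 0.801, 0.599, 0.004]
wrist_force: [-0.5, 7.4, 27.7]
opening: 0.389
grasp_force: 65.5
z 0.2838 xy_st [-0.001  -0.0016] cop [-0.0147  0.0023] F [-2.5222  7.0078] 27.7 M st [1.7449 1.0133] 0.003
shift [0. 0. 0.] turn [ 0.0069 -0.0051 -0.0008] at [0.4936 0.0575 0.2838] F [-0.5  7.4 27.7] t 10.9
```

```bash
python3 - <<'E'
from fit import *
a=proj("side",[.495,.058,.06])[0];b=proj("side",[.495,.058,.05])[0];print("px8 per 10mm",(b-a)*8)
S=lambda x,y:(255+x/8,265+y/8)
n=.0155
for z in(.047,.05,.053):
  i=[("side",S(250,375),(n,n,z)),("side",S(345,432),(-n,n,z)),("side",S(440,367),(-n,-n,z))]
  print(z,fit(i,[.5,.05,-.285]))
cur=snap("side","s6"); old=cv2.imread("pics/s5.png")[:,:,::-1]; o4=cv2.imread("pics/s4.png")[:,:,::-1]
# vertical displacement of body (blue band) and gripper patches between images
def disp(A,B,x,y,w,h):
    t=A[y:y+h,x:x+w]; s=B[y-6:y+h+14,x-5:x+w+5]
    r=cv2.matchTemplate(cv2.resize(s,None,fx=4,fy=4,interpolation=3),cv2.resize(t,None,fx=4,fy=4,interpolation=3),cv2.TM_CCOEFF_NORMED)
    m=cv2.minMaxLoc(r); return (m[3][0]/4-5,m[3][1]/4-6,round(m[1],2))
A=[np.ascontiguousarray(x) for x in(o4,old,cur)]
for nm,r in(("band",(284,275,20,16)),("grip",(304,240,22,40)),("keeper",(277,240,18,34))):
    print(nm,disp(A[0],A[1],*r),disp(A[0],A[2],*r))
E
```

```text
px8 per 10mm [ 1.72566044 35.97596212]
0.047 (array([ 0.49723128,  0.0580762 , -0.27031292]), [[-0.9, -0.3], [0.1, 0.5], [0.8, -0.2]])
0.05 (array([ 0.49542133,  0.061122  , -0.27024765]), [[-1.0, -0.3], [0.1, 0.5], [0.8, -0.2]])
0.053 (array([ 0.49361126,  0.06416835, -0.2701775 ]), [[-1.0, -0.3], [0.1, 0.5], [0.9, -0.3]])
band (0.0, 6.0, 0.96) (1.0, 7.0, 0.96)
grip (0.0, 6.0, 0.99) (1.0, 7.0, 1.0)
keeper (1.0, 6.0, 0.99) (1.0, 7.0, 0.98)
```

```bash
python3 - <<'E'
from h import *
s=cv2.imread("pics/s6.png");t=ctrl.camera("top")[:,:,::-1]
z=lambda im,x,y,w,h,f:cv2.resize(im[y:y+h,x:x+w],None,fx=f,fy=f,interpolation=cv2.INTER_CUBIC)
cv2.imwrite("pics/c7.png",np.hstack([z(s,250,215,90,120,5),z(t,240,220,70,120,5)]))
E
```

```text
(no output)
```

View pics/c7.png

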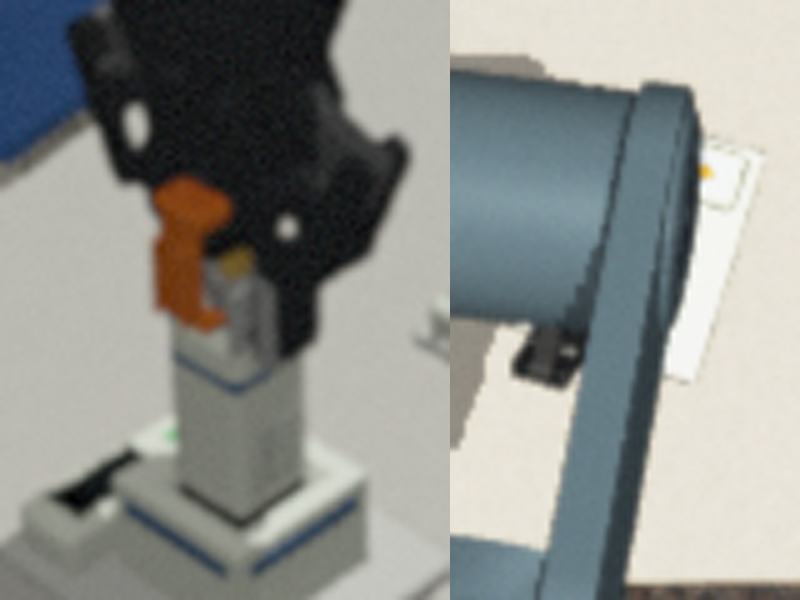

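```bash
python3 -m pendant '[[[0,0,0,-3,0,0,0],[0,2,-1,-3,0,0,0],[0,2,-2,-3,0,0,0],[0,2,-2,-3,0,0,0],[0,2,-2,-3,0,0,0]]]';python3 f.py
python3 -m pendant '[[[0,0,0,1,0,0,0],[0,0,0,2,0,0,0],[0,0,0,3,0,0,0],[0,0,0,3,0,0,0]]]';python3 f.py
```

```text
time_s: 11.42
eef_pos: [0.4925, 0.0582, 0.2844]
eef_rot: [0.004, 0.8, 0.599, 0.003]
wrist_force: [9.4, -2.7, 3.0]
opening: 0.392
grasp_force: 62.5
z 0.2844 xy_st [-0.0022 -0.0013] cop [-0.0444 -0.0982] F [9.7906e+00 5.6000e-03] 3.0 M st [-0.2959 -2.2154] -0.176
shift [0. 0. 0.] turn [ 0.0098 -0.0003 -0.0003] at [0.4925 0.0582 0.2844] F [ 9.4 -2.7  3. ] t 11.4167
time_s: 11.75
eef_pos: [0.4929, 0.0582, 0.284]
eef_rot: [0.004, 0.8, 0.6, 0.003]
wrist_force: [0.7, -4.3, 26.1]
opening: 0.387
grasp_force: 65.5
z 0.284 xy_st [-0.0018 -0.0012] cop [-0.0169  0.0101] F [ 1.8257 -3.9013] 26.1 M st [-0.6735  0.0026] -0.01
shift [0. 0. 0.] turn [ 0.0097 -0.0001  0.0001] at [0.4929 0.0582 0.284 ] F [ 0.7 -4.3 26.1] t 11.75
```

```bash
python3 -m pendant '[[[0,0,2,-3,0,0,0],[0,0.5,4,-4,0,0,0],[0,0.5,5,-4,0,0,0],[0,0.5,5,-4,0,0,0],[0,0.5,5,-4,0,0,0]]]';python3 f.py
python3 -m pendant '[[[0,0,0,1,0,0,0],[0,0,0,2,0,0,0],[0,0,0,3,0,0,0],[0,0,0,3,0,0,0]]]';python3 f.py
python3 -m pendant '[[[0,0,0,0,0,0,0.03],[0,0,0,0,0,0,0.06],[0,0,0,0,0,0,0.06]]]';python3 f.py
python3 -m pendant '[[[0,0,0,0,0,0,-0.04],[0,0,0,0,0,0,-0.08],[0,0,0,0,0,0,-0.12],[0,0,0,0,0,0,-0.12]]]';python3 f.py
```

```text
time_s: 12.17
eef_pos: [0.4952, 0.0579, 0.2841]
eef_rot: [0.0, 0.8, 0.6, -0.0]
wrist_force: [0.1, -2.5, 10.9]
opening: 0.39
grasp_force: 63.4
z 0.2841 xy_st [ 0.0004 -0.0008] cop [-0.0115 -0.0042] F [ 0.8433 -2.3777] 10.9 M st [-0.6161 -0.077 ] 0.017
shift [0. 0. 0.] turn [0.0001 0.0009 0.0003] at [0.4952 0.0579 0.2841] F [ 0.1 -2.5 10.9] t 12.1667
time_s: 12.5
eef_pos: [0.4956, 0.0579, 0.2836]
eef_rot: [0.0, 0.8, 0.6, -0.0]
wrist_force: [-7.3, -2.7, 32.2]
opening: 0.39
grasp_force: 66.4
z 0.2836 xy_st [ 0.0008 -0.0007] cop [-0.0181  0.0032] F [-6.2186 -4.622 ] 32.2 M st [-1.0073  2.0751] 0.115
shift [0. 0. 0.] turn [0.0004 0.001  0.0008] at [0.4956 0.0579 0.2836] F [-7.3 -2.7 32.2] t 12.5
time_s: 12.75
eef_pos: [0.4956, 0.0579, 0.2835]
eef_rot: [0.001, 0.818, 0.575, -0.0]
wrist_force: [-5.9, -3.3, 29.3]
opening: 0.384
grasp_force: 66.0
z 0.2835 xy_st [ 0.0008 -0.0007] cop [-0.0165  0.0057] F [-4.6885 -4.8628] 29.3 M st [-1.0006  1.6071] 0.133
shift [0. 0. 0.] turn [ 0.0013  0.001  -0.0607] at [0.4956 0.0579 0.2835] F [-5.9 -3.3 29.3] t 12.75
time_s: 13.08
eef_pos: [0.4962, 0.0584, 0.2835]
eef_rot: [0.001, 0.781, 0.624, 0.002]
wrist_force: [-2.5, 0.5, 25.4]
opening: 0.389
grasp_force: 65.5
z 0.2835 xy_st [ 0.0013 -0.0001] cop [-0.0032  0.018 ] F [-2.5815 -0.2259] 25.4 M st [0.4044 0.7007] 0.177
shift [0. 0. 0.] turn [ 0.0037 -0.0015  0.0622] at [0.4962 0.0584 0.2835] F [-2.5  0.5 25.4] t 13.0833
```

```bash
python3 -m pendant '[[[0,0,0,-4,0,0,0.03],[0,0,0,-9,0,0,0.06],[0,0,0,-12,0,0,0.06],[0,0,0,-12,0,0,0.06],[0,0,0,-12,0,0,0.06]]]';python3 -m pendant '[[[0,0,0,0,0,0,0],[0,0,0,0,0,0,0],[0,0,0,0,0,0,0]]]';python3 f.py
python3 - <<'E'
from h import *
s=np.mean([ctrl.camera("side").astype(float) for _ in range(6)],0).astype(np.uint8)
cv2.imwrite("pics/s8.png",s[:,:,::-1])
z=lambda im,x,y,w,h,f:cv2.resize(im[y:y+h,x:x+w,::-1],None,fx=f,fy=f,interpolation=cv2.INTER_CUBIC)
cv2.imwrite("pics/c8.png",z(s,262,250,72,75,8))
E
```

```text
time_s: 13.5
eef_pos: [0.4938, 0.0585, 0.2911]
eef_rot: [-0.002, 0.8, 0.6, -0.001]
wrist_force: [-0.2, -0.5, -3.5]
opening: 0.392
grasp_force: 61.7
time_s: 13.75
eef_pos: [0.4946, 0.0583, 0.292]
eef_rot: [-0.001, 0.8, 0.6, -0.0]
wrist_force: [0.2, 0.1, -2.5]
opening: 0.389
grasp_force: 61.7
z 0.292 xy_st [-0.0003 -0.0006] cop [0.0254 0.0082] F [0.1165 0.1732] -2.5 M st [0.0211 0.0357] 0.043
shift [0. 0. 0.] turn [-0.0014  0.0001  0.0002] at [0.4946 0.0583 0.292 ] F [ 0.2  0.1 -2.5] t 13.75
```

View pics/c8.png

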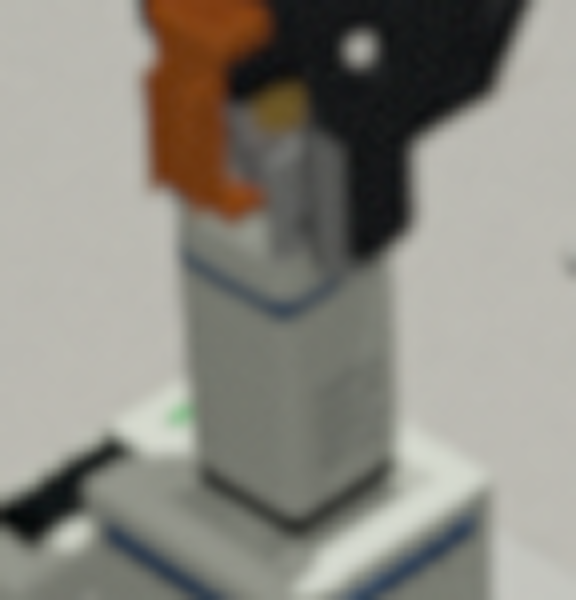

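```bash
python3 - <<'E'
from fit import *
S=lambda x,y:(262+x/8,250+y/8)
for n in(.0145,.0155):
 for z in(.0525,):
  i=[("side",S(203,480),(n,n,z)),("side",S(293,532),(-n,n,z)),("side",S(392,467),(-n,-n,z))]
  print(n,fit(i,[.5,.05,-.285]))
# automatic edge check of tower rim vs model and nose: project model outlines, sample gradient along normals
s=cv2.GaussianBlur(cv2.cvtColor(cv2.imread("pics/s8.png"),cv2.COLOR_BGR2GRAY).astype(np.float32),(0,0),.7)
def edge(A,B,w=4,k=15):
    a,b=proj("side",[A,B]); d=(b-a)/np.linalg.norm(b-a); nn=np.array([-d[1],d[0]])
    off=[];T=np.arange(-w,w+.01,.1)
    acc=0
    for t in np.linspace(.15,.85,k):
        p=a+(b-a)*t; q=p+T[:,None]*nn
        acc=acc+cv2.remap(s,q[:,0].astype(np.float32)[:,None],q[:,1].astype(np.float32)[:,None],1)[:,0]
    g=np.gradient(acc/k)*10; i=np.argsort(-abs(g)); 
    pk=[j for j in range(1,len(g)-1) if abs(g[j])>abs(g[j-1]) and abs(g[j])>=abs(g[j+1]) and abs(g[j])>6]
    return [(round(float(T[j]),1),int(g[j])) for j in pk],nn.round(2).tolist()
def sq(P,yaw,h,z):
    c,s_=np.cos(yaw),np.sin(yaw); return {k:[P[0]+c*x*h-s_*y*h,P[1]+s_*x*h+c*y*h,z] for k,(x,y) in dict(BL=(1,1),BR=(1,-1),FR=(-1,-1),FL=(-1,1)).items()}
t=sq((.4968,.0587),-.285,.031,.05)
print("tower left-front(+y)",edge(t["BL"],t["FL"])); print("tower right-front(-x)",edge(t["FL"],t["FR"]))
m=sq((.4968,.0587),-.285,.022,.05);print("mouth +y",edge(m["BL"],m["FL"]),"-x",edge(m["FL"],m["FR"]),"-y",edge(m["BR"],m["FR"]))
n=sq((.4946,.0583),-.285,.0155,.0525);print("nose +y",edge(n["BL"],n["FL"]),"-x",edge(n["FL"],n["FR"]))
E
```

```text
0.0145 (array([ 0.49522015,  0.05807733, -0.27015536]), [[-0.4, -0.6], [0.5, 0.3], [-0.1, 0.2]])
0.0155 (array([ 0.49573873,  0.05782543, -0.26429795]), [[-1.4, -0.6], [0.4, 0.7], [0.5, -0.1]])
tower left-front(+y) ([(1.4, -22), (1.7, -23)], [-0.54, 0.84])
tower right-front(-x) ([(-3.6, 11), (-1.7, -15), (-1.1, -23), (-0.5, -32), (0.0, -35), (0.5, -36), (0.9, -35), (1.4, -31), (2.0, -23)], [0.57, 0.82])
mouth +y ([(0.1, 8)], [-0.54, 0.84]) -x ([(-3.2, 25), (-2.7, 28), (-2.4, 28), (-2.1, 29), (-1.8, 30), (-1.6, 30), (-1.3, 31), (-0.8, 28)], [0.57, 0.82]) -y ([(-0.7, -6), (-0.4, -6), (-0.1, -6), (0.6, -6), (1.1, -6)], [-0.52, 0.86])
nose +y ([(-2.3, -20), (0.2, 20), (0.4, 20), (3.9, 8)], [-0.53, 0.85]) -x ([(-3.4, -19), (-3.1, -20), (-2.9, -21), (-0.9, 19), (-0.4, 26), (0.6, 32), (0.8, 32), (1.1, 35), (1.4, 34), (1.6, 36), (1.9, 33)], [0.56, 0.83])
```

```bash
cat > ed.py <<'E'
from h import *
from scipy.optimize import least_squares
def gray(*f): return cv2.GaussianBlur(np.mean([cv2.cvtColor(cv2.imread("pics/%s.png"%x),cv2.COLOR_BGR2GRAY).astype(np.float32) for x in f],0),(0,0),.6)
def off(s,cam,A,B,sign,w=3,k=25,lo=.12,hi=.88):
    a,b=proj(cam,[A,B]); d=(b-a)/np.linalg.norm(b-a); nn=np.array([-d[1],d[0]]);T=np.arange(-w,w+.01,.1);acc=[]
    for t in np.linspace(lo,hi,k):
        q=a+(b-a)*t+T[:,None]*nn
        g=np.gradient(cv2.remap(s,q[:,0].astype(np.float32)[:,None],q[:,1].astype(np.float32)[:,None],1)[:,0])*sign
        acc.append(g)
    g=np.clip(np.mean(acc,0),0,None); j=g.argmax(); sl=slice(max(0,j-6),j+7)
    return float((T[sl]*g[sl]).sum()/(g[sl].sum()+1e-9)),float(g[j]*10),nn
def sq(P,yaw,h,z):
    c,s=np.cos(yaw),np.sin(yaw); return {k:[P[0]+c*x*h-s*y*h,P[1]+s*x*h+c*y*h,z] for k,(x,y) in dict(BL=(1,1),BR=(1,-1),FR=(-1,-1),FL=(-1,1)).items()}
E
python3 - <<'E'
from ed import *
s=gray("side0","s2","s3")
E={"+y":("BL","FL"),"-x":("FL","FR"),"-y":("FR","BR"),"+x":("BR","BL")}
for nm,h,z in(("outer",.031,.05),("mouth",.022,.05),("well",.018,.046)):
    q=sq((.4968,.0595),-.285,h,z)
    for e,(a,b) in E.items():
        print(nm,e,[tuple(np.round(off(s,"side",q[a],q[b],sg)[:2],1)) for sg in(1,-1)],off(s,"side",q[a],q[b],1)[2].round(2))
for f,P,z in(("s3",(.4962,.0488),.0946),("s2",(.4983,-.2426),.0922)):
    g=gray(f)
    q=sq(P,-.286 if f=="s3" else -.38,.0155,z)
    for e in("+y","-x"):
        a,b=E[e];print(f,e,[tuple(np.round(off(g,"side",q[a],q[b],sg)[:2],1)) for sg in(1,-1)])
t=gray("top0")
for nm,h,z in(("outer",.031,.05),("mouth",.022,.05),("well",.018,.046)):
    q=sq((.4945,.0570),-.285,h,z)
    for e,(a,b) in E.items():
        print("TOP",nm,e,[tuple(np.round(off(t,"top",q[a],q[b],sg)[:2],1)) for sg in(1,-1)],off(t,"top",q[a],q[b],1)[2].round(2))
E
```

```text
outer +y [(np.float64(-2.9), np.float64(1.6)), (np.float64(0.7), np.float64(36.4))] [-0.54  0.84]
outer -x [(np.float64(3.0), np.float64(1.9)), (np.float64(0.5), np.float64(38.1))] [0.57 0.82]
outer -y [(np.float64(-2.7), np.float64(5.1)), (np.float64(0.8), np.float64(3.7))] [ 0.51 -0.86]
outer +x [(np.float64(-2.5), np.float64(6.3)), (np.float64(0.9), np.float64(11.8))] [-0.54 -0.84]
mouth +y [(np.float64(-1.1), np.float64(22.4)), (np.float64(2.7), np.float64(15.3))] [-0.54  0.84]
mouth -x [(np.float64(-1.3), np.float64(30.0)), (np.float64(2.7), np.float64(25.1))] [0.57 0.82]
mouth -y [(np.float64(-2.6), np.float64(17.0)), (np.float64(0.0), np.float64(0.0))] [ 0.52 -0.86]
mouth +x [(np.float64(-2.6), np.float64(21.0)), (np.float64(0.0), np.float64(0.0))] [-0.55 -0.84]
well +y [(np.float64(-0.7), np.float64(24.6)), (np.float64(2.8), np.float64(9.1))] [-0.54  0.84]
well -x [(np.float64(-0.9), np.float64(32.8)), (np.float64(2.7), np.float64(21.5))] [0.57 0.83]
well -y [(np.float64(0.1), np.float64(18.5)), (np.float64(-2.7), np.float64(2.5))] [ 0.52 -0.85]
well +x [(np.float64(0.3), np.
[... 924 characters left out ...]
(np.float64(-1.1), np.float64(16.6)), (np.float64(-2.7), np.float64(11.3))] [-0.27  0.96]
TOP mouth -y [(np.float64(-1.5), np.float64(23.6)), (np.float64(2.5), np.float64(37.3))] [0.96 0.28]
TOP mouth +x [(np.float64(-0.9), np.float64(15.7)), (np.float64(2.7), np.float64(13.4))] [ 0.27 -0.96]
TOP well +y [(np.float64(1.1), np.float64(39.3)), (np.float64(-1.0), np.float64(41.0))] [-0.96 -0.28]
TOP well -x [(np.float64(0.8), np.float64(17.0)), (np.float64(-1.3), np.float64(13.1))] [-0.27  0.96]
TOP well -y [(np.float64(-0.2), np.float64(23.9)), (np.float64(-2.7), np.float64(24.4))] [0.96 0.28]
TOP well +x [(np.float64(0.9), np.float64(15.2)), (np.float64(-1.2), np.float64(13.8))] [ 0.27 -0.96]
```

```bash
python3 -m pendant '[[[0,-1.5,2.5,0,0,0,0],[0,-1.5,2.5,3,0,0,0],[0,-1.5,2.5,6,0,0,0],[0,-1.5,2.5,8,0,0,0],[0,-1.5,2.5,9,0,0,0]]]';python3 f.py
```

```text
time_s: 14.47
eef_pos: [0.497, 0.0561, 0.2838]
eef_rot: [-0.0, 0.8, 0.6, -0.0]
wrist_force: [-3.6, 0.8, 7.8]
opening: 0.387
grasp_force: 63.2
z 0.2838 xy_st [ 0.0026 -0.0021] cop [ 0.0099 -0.0176] F [-3.6574 -0.2427] 7.8 M st [-0.1959  0.8005] -0.065
shift [0. 0. 0.] turn [-0.0003  0.0001 -0.    ] at [0.497  0.0561 0.2838] F [-3.6  0.8  7.8] t 14.4667
```

```bash
python3 -m pendant '[[[0,0,0,0,0,0,0],[0,0,0,0,0,0,0]]]';python3 f.py
```

```text
time_s: 14.63
eef_pos: [0.4969, 0.0561, 0.2839]
eef_rot: [0.0, 0.8, 0.6, 0.0]
wrist_force: [-2.1, -0.1, 2.1]
opening: 0.39
grasp_force: 62.7
z 0.2839 xy_st [ 0.0026 -0.0021] cop [0.0308 0.0165] F [-1.9659 -0.676 ] 2.1 M st [-0.1275  0.4072] -0.054
shift [0. 0. 0.] turn [0.0001 0.0001 0.0001] at [0.4969 0.0561 0.2839] F [-2.1 -0.1  2.1] t 14.6333
```

```bash
sed -i "s/F=np.array(o\['wrist_force'\])/F=np.array(o['wrist_force'])+[0,0,3.2]/" f.py
python3 -m pendant '[[[0,0,0,-4,0,0,0],[0,1,-1.5,-4,0,0,0],[0,1,-1.5,-2,0,0,0],[0,1,-1.5,0,0,0,0],[0,1,-1.5,1,0,0,0]]]';python3 f.py
python3 -m pendant '[[[0,0,0,0,0,0,0],[0,0,0,0,0,0,0]]]';python3 f.py
```

```text
time_s: 15.05
eef_pos: [0.496, 0.0575, 0.2837]
eef_rot: [0.0, 0.8, 0.6, 0.0]
wrist_force: [-6.0, 0.0, 17.1]
opening: 0.391
grasp_force: 64.4
z 0.2837 xy_st [ 0.0013 -0.0009] cop [-0.0108  0.0106] F [-5.7609 -1.664 ] 20.3 M st [-0.1843  1.602 ] 0.037
shift [0. 0. 0.] turn [ 0.0003 -0.0001  0.0002] at [0.496  0.0575 0.2837] F [-6.   0.  17.1] t 15.05
time_s: 15.22
eef_pos: [0.496, 0.0575, 0.2838]
eef_rot: [0.0, 0.8, 0.6, 0.0]
wrist_force: [-3.9, 0.4, 10.3]
opening: 0.391
grasp_force: 63.7
z 0.2838 xy_st [ 0.0013 -0.001 ] cop [-0.0244  0.0045] F [-3.8667 -0.6976] 13.5 M st [-0.1072  1.2565] 0.072
shift [0. 0. 0.] turn [ 0.0003 -0.0001  0.0002] at [0.496  0.0575 0.2838] F [-3.9  0.4 10.3] t 15.2167
```

```bash
python3 - <<'E'
from ed import *
E={"+y":("BL","FL"),"-x":("FL","FR"),"-y":("FR","BR"),"+x":("BR","BL")}
def slope(im,cam,q,e,sg,w=3):
    a,b=E[e]; r=[off(im,cam,q[a],q[b],sg,w,15,lo,lo+.25)[0] for lo in(.1,.3,.45,.6)]
    L=np.linalg.norm(np.diff(proj(cam,[q[a],q[b]]),axis=0)); return np.round(r,2).tolist(),"img slope",round(float(np.polyfit([.225,.425,.575,.725],r,1)[0]/L),3)
s=gray("side0","s2","s3"); g=gray("s3")
q=sq((.4968,.0595),-.285,.031,.05)
for e in("+y","-x"): print("tower side",e,slope(s,"side",q,e,-1))
q2=sq((.4968,.0595),-.285+.05,.031,.05)
for e in("+y","-x"): print("tower side yaw+.05",e,slope(s,"side",q2,e,-1))
q=sq((.4962,.0488),-.286,.0155,.0946)
for e in("+y","-x"): print("nose",e,slope(g,"side",q,e,1))
q=sq((.4962,.0488),-.286+.05,.0155,.0946)
for e in("+y","-x"): print("nose+.05",e,slope(g,"side",q,e,1))
t=gray("top0");
for dy in(0,.05):
  q=sq((.4945,.0570),-.285+dy,.031,.05)
  for e in("+y","-y"): print("tower top",dy,e,slope(t,"top",q,e,-1,2))
# nose height: profile down the -x face centre in s3
P=np.array(proj("side",[[.4962-.0155*.96,.0488+.0155*.28,.0946+h] for h in np.arange(-.004,.014,.001)]),np.float32)
print(cv2.remap(g,P[:,:1],P[:,1:],1)[:,0].round(0))
E
```

```text
tower side +y ([0.12, 0.61, 1.09, 1.28], 'img slope', 0.08)
tower side -x ([0.3, 0.2, 0.6, 0.7], 'img slope', 0.03)
tower side yaw+.05 +y ([0.39, 0.8, 1.29, 1.3], 'img slope', 0.064)
tower side yaw+.05 -x ([-0.2, 0.3, 0.6, 0.8], 'img slope', 0.066)
nose +y ([-0.19, -0.1, -0.11, -0.3], 'img slope', -0.012)
nose -x ([-0.91, -0.9, -0.81, -0.9], 'img slope', 0.004)
nose+.05 +y ([-0.38, -0.19, -0.1, -0.1], 'img slope', 0.037)
nose+.05 -x ([-1.11, -0.99, -0.98, -0.88], 'img slope', 0.028)
tower top 0 +y ([0.88, 0.9, 1.08, 1.1], 'img slope', 0.02)
tower top 0 -y ([-1.24, -1.27, -0.94, -1.04], 'img slope', 0.022)
tower top 0.05 +y ([0.58, 0.96, 1.18, 1.43], 'img slope', 0.068)
tower top 0.05 -y ([-1.52, -1.29, -0.95, -0.75], 'img slope', 0.064)
[183. 180. 176. 168. 158. 146. 129. 113.  99.  87.  88.  90.  97. 105.
 110. 114. 115. 116.]
```

```bash
python3 - <<'E'
from ed import *
E={"+y":("BL","FL"),"-x":("FL","FR"),"-y":("FR","BR"),"+x":("BR","BL")}
def edgeyaw(im,cam,A,B,z,sg,w=2.5):
    A,B=np.array(A),np.array(B); pts=[]
    for lo in np.arange(.06,.86,.08):
        d,gm,n=off(im,cam,list(A)+[z],list(B)+[z],sg,w,9,lo,lo+.08)
        m=proj(cam,[*(A+(B-A)*(lo+.04)),z])[0]+d*n
        if gm>4: pts.append(atz(cam,m,z)[:2])
    pts=np.array(pts)
    for _ in range(2):
        v=np.linalg.svd(pts-pts.mean(0))[2]; r=(pts-pts.mean(0))@v[1]; pts=pts[abs(r)<max(2*np.median(abs(r)),5e-4)]
    a=np.degrees(np.arctan2(v[0][1],v[0][0])); return round(float((a+45)%90-45),2),len(pts),round(float(r.std()*1e3),2)
W=dict(BL=(.5774,.0899),BR=(.5477,-.0148),FL=(.4604,.1232),FR=(.43,.0241))
t=gray("top0"); s=gray("side0","s2","s3")
for e,(a,b) in E.items():
  for sg in(1,-1): print("plate",e,sg,"top",edgeyaw(t,"top",W[a],W[b],.01,sg),"side",edgeyaw(s,"side",W[a],W[b],.01,sg))
for z,h in((.05,.031),(.05,.0205),(.046,.018)):
  for cam,im,P in(("top",t,(.4945,.057)),("side",s,(.4968,.0597))):
    q=sq(P,-.30,h,z)
    print(cam,h,[(e,sg,edgeyaw(im,cam,q[a][:2],q[b][:2],z,sg)) for e,(a,b) in E.items() for sg in(1,-1)])
E
```

```text
plate +y 1 top (-15.73, 10, 4.63) side (-15.45, 4, 0.22)
plate +y -1 top (-19.71, 10, 1.16) side (-17.09, 10, 0.22)
plate -x 1 top (-17.33, 8, 0.13) side (-17.48, 10, 0.1)
plate -x -1 top (-17.3, 10, 0.1) side (-17.42, 10, 0.21)
plate -y 1 top (-10.12, 4, 0.93) side (-17.2, 4, 0.71)
plate -y -1 top (-17.61, 10, 0.12) side (-17.06, 3, 0.0)
plate +x 1 top (-4.06, 8, 2.27) side (-16.44, 9, 5.01)
plate +x -1 top (-18.7, 9, 1.85) side (-14.34, 9, 2.66)
top 0.031 [('+y', 1, (-17.34, 10, 0.11)), ('+y', -1, (-17.31, 10, 0.17)), ('-x', 1, (-17.15, 9, 0.14)), ('-x', -1, (-16.32, 8, 0.37)), ('-y', 1, (-17.02, 10, 0.24)), ('-y', -1, (-17.42, 10, 0.11)), ('+x', 1, (-16.53, 10, 0.1)), ('+x', -1, (-16.77, 7, 0.21))]<stdin>:11: RuntimeWarning: Mean of empty slice.
  ret = ret.dtype.type(ret / rcount)
Traceback (most recent call last):
numpy.linalg.LinAlgError: 1-dimensional array given. Array must be at least two-dimensional
```

```bash
sed -i 's/yw=-.285/yw=-.303/' f.py
python3 -m pendant '[[[0,0,0,-4,0,0,0],[0,0,0,-8,0,0,0],[0,0,0,-10,0,0,0.018],[0,0,0,-10,0,0,0.018],[0,0,0,-10,0,0,0.018]]]' >/dev/null;python3 -m pendant '[[[0,0,0,0,0,0,0],[0,0,0,0,0,0,0],[0,0,0,0,0,0,0]]]'; python3 -c "
from h import *
go([.4957,.0605,.292],-.303+np.pi/2)"
```

```text
time_s: 15.88
eef_pos: [0.4956, 0.0574, 0.2923]
eef_rot: [-0.0, 0.806, 0.592, -0.0]
wrist_force: [0.4, -0.2, -3.8]
opening: 0.389
grasp_force: 61.9
shift [ 2.9 -0.8  0.3] turn [-0.0005  0.0001 -0.    ] at [0.4956 0.0574 0.2923] F [ 0.4 -0.2 -3.8] t 15.8833
```

```bash
python3 -m pendant '[[[0,2.9,-0.8,0,0,0,0],[0,2.9,-0.8,2,0,0,0],[0,2.9,-0.8,5,0,0,0],[0,2.9,-0.8,7,0,0,0],[0,2.9,-0.8,8.5,0,0,0]]]';python3 f.py
python3 -m pendant '[[[0,0,0,1,0,0,0],[0,0,0,1,0,0,0]]]';python3 f.py
```

```text
time_s: 16.3
eef_pos: [0.4959, 0.0603, 0.2841]
eef_rot: [0.0, 0.806, 0.592, -0.0]
wrist_force: [-4.6, -3.6, 18.3]
opening: 0.389
grasp_force: 64.6
z 0.2841 xy_st [0.0004 0.0017] cop [0.0109 0.0254] F [-3.2865 -4.8214] 21.5 M st [-0.6114  0.5541] 0.006
shift [0. 0. 0.] turn [0.0006 0.0005 0.0002] at [0.4959 0.0603 0.2841] F [-4.6 -3.6 18.3] t 16.3
time_s: 16.47
eef_pos: [0.4961, 0.0603, 0.2842]
eef_rot: [0.0, 0.806, 0.592, -0.0]
wrist_force: [-3.9, -2.0, 9.5]
opening: 0.391
grasp_force: 63.7
z 0.2842 xy_st [0.0006 0.0017] cop [-0.0021  0.0156] F [-3.1677 -3.0418] 12.7 M st [-0.5323  0.7869] 0.011
shift [0. 0. 0.] turn [0.0004 0.0004 0.0002] at [0.4961 0.0603 0.2842] F [-3.9 -2.   9.5] t 16.4667
```

```bash
python3 -m pendant '[[[0,0,0,-5,0,0,0],[0,-3,0.6,-7,0,0,0],[0,-5.5,0.6,-7,0,0,0],[0,-5.5,0.6,-4,0,0,0],[0,-5.5,0.6,-2,0,0,0]]]';python3 f.py
python3 -m pendant '[[[0,0,0,1,0,0,0],[0,0,0,1,0,0,0]]]';python3 f.py
```

```text
time_s: 16.88
eef_pos: [0.495, 0.0549, 0.2855]
eef_rot: [0.0, 0.806, 0.592, 0.001]
wrist_force: [0.0, 0.9, -3.3]
opening: 0.386
grasp_force: 62.2
z 0.2855 xy_st [ 0.0012 -0.0037] cop [-1.0138 -0.22  ] F [-0.2539  0.8418] -0.1 M st [ 0.2314 -0.0743] 0.037
shift [0. 0. 0.] turn [ 0.0012 -0.0008 -0.0005] at [0.495  0.0549 0.2855] F [ 0.   0.9 -3.3] t 16.8833
time_s: 17.05
eef_pos: [0.4949, 0.0551, 0.2843]
eef_rot: [-0.0, 0.806, 0.592, 0.0]
wrist_force: [-0.0, 1.7, 2.5]
opening: 0.39
grasp_force: 62.9
z 0.2843 xy_st [ 0.001  -0.0036] cop [-0.0098 -0.0192] F [-0.5281  1.5687] 5.7 M st [0.266  0.1828] -0.078
shift [0. 0. 0.] turn [ 0.0003 -0.0005 -0.0002] at [0.4949 0.0551 0.2843] F [-0.   1.7  2.5] t 17.05
```

```bash
python3 -m pendant '[[[0,0,0,-3,0,0,0],[0,1.4,0.8,-4,0,0,0],[0,1.4,0.8,-3,0,0,0],[0,1.4,0.8,-1,0,0,0],[0,1.4,0.8,1,0,0,0]]]';python3 f.py
python3 -m pendant '[[[0,0,0,1,0,0,0],[0,0,0,1,0,0,0]]]';python3 f.py
```

```text
time_s: 17.47
eef_pos: [0.4961, 0.0561, 0.2833]
eef_rot: [0.0, 0.806, 0.592, 0.0]
wrist_force: [0.5, 1.2, -1.0]
opening: 0.385
grasp_force: 62.3
z 0.2833 xy_st [ 0.0018 -0.0022] cop [-0.0285  0.0414] F [0.0876 1.2975] 2.2 M st [0.4009 0.0406] 0.004
shift [0. 0. 0.] turn [ 0.0003 -0.      0.0001] at [0.4961 0.0561 0.2833] F [ 0.5  1.2 -1. ] t 17.4667
time_s: 17.63
eef_pos: [0.496, 0.0562, 0.2818]
eef_rot: [-0.0, 0.806, 0.592, 0.0]
wrist_force: [1.8, 1.4, -4.2]
opening: 0.385
grasp_force: 62.0
z 0.2818 xy_st [ 0.0017 -0.0022] cop [-0.1272  0.016 ] F [1.3185 1.8794] -1.0 M st [ 0.4352 -0.4421] -0.013
shift [0. 0. 0.] turn [ 0.0003 -0.0005 -0.0002] at [0.496  0.0562 0.2818] F [ 1.8  1.4 -4.2] t 17.6333
```

It has dropped into the well, with no vertical load at z 0.2818. Seated should put the TCP near 0.2495, so there are about 32 mm to go.

```bash
python3 -m pendant '[[[0,0,0,2,0,0,0],[0,0,0,4,0,0,0],[0,0,0,6,0,0,0],[0,0,0,8,0,0,0],[0,0,0,10,0,0,0]]]' >/dev/null;python3 f.py
```

```text
z 0.272 xy_st [ 0.0018 -0.0022] cop [-0.0096 -0.1039] F [0.8514 3.8005] 2.4 M st [ 0.6608 -0.1811] -0.071
shift [0. 0. 0.] turn [ 0.0003 -0.0004 -0.0001] at [0.496  0.0562 0.272 ] F [ 1.9  3.4 -0.8] t 18.05
```

Lateral force is small: F_y is +3.8 N, so I'll nudge +y by 0.3 mm.

```bash
python3 -m pendant '[[[0,0.3,0,2.5,0,0,0],[0,0.3,0,5,0,0,0],[0,0.3,0,7.5,0,0,0],[0,0.3,0,10,0,0,0],[0,0.3,0,12.5,0,0,0]]]' >/dev/null;python3 f.py; python3 -m pendant '[[[0,0,0,2,0,0,0],[0,0,0,4,0,0,0],[0,0,0,6,0,0,0],[0,0,0,7.5,0,0,0],[0,0,0,8.5,0,0,0]]]';python3 f.py
```

```text
z 0.2594 xy_st [ 0.0018 -0.002 ] cop [-0.0334 -0.0323] F [1.3494 2.2674] 1.8 M st [ 0.4863 -0.2641] -0.083
shift [0. 0. 0.] turn [ 0.0003 -0.     -0.0001] at [0.4961 0.0564 0.2594] F [ 2.   1.8 -1.4] t 18.4667
time_s: 18.88
eef_pos: [0.4961, 0.0564, 0.251]
eef_rot: [0.0, 0.806, 0.592, 0.0]
wrist_force: [1.7, 2.5, -0.9]
opening: 0.391
grasp_force: 62.5
z 0.251 xy_st [ 0.0018 -0.0019] cop [ 0.0596 -0.0729] F [0.9078 2.8948] 2.3 M st [ 0.5296 -0.3529] -0.106
shift [0. 0. 0.] turn [ 0.0003 -0.0001 -0.    ] at [0.4961 0.0564 0.251 ] F [ 1.7  2.5 -0.9] t 18.8833
```

```bash
python3 -m pendant '[[[0,0,0,1,0,0,0],[0,0,0,2,0,0,0],[0,0,0,2.7,0,0,0],[0,0,0,2.7,0,0,0]]]';python3 f.py
```

```text
time_s: 19.22
eef_pos: [0.4962, 0.0565, 0.2494]
eef_rot: [0.0, 0.806, 0.592, -0.0]
wrist_force: [-1.6, 3.3, 9.0]
opening: 0.387
grasp_force: 63.7
z 0.2494 xy_st [ 0.0019 -0.0019] cop [ 0.0171 -0.0218] F [-2.5485  2.6738] 12.2 M st [0.375  0.4023] -0.0
shift [0. 0. 0.] turn [0.0001 0.0001 0.0003] at [0.4962 0.0565 0.2494] F [-1.6  3.3  9. ] t 19.2167
```

```bash
python3 -m pendant '[[[0.5,0,0,-0.5,0,0,0],[0.7,0,0,-0.5,0,0,0],[1,0,0,-0.5,0,0,0],[1,0,0,-0.5,0,0,0],[1,0,0,-0.5,0,0,0]]]'; python3 -m pendant '[[[1,0,0,-5,0,0,0],[1,0,0,-20,0,0,0],[1,0,0,-45,0,0,0],[1,0,0,-70,0,0,0],[1,0,0,-90,0,0,0]]]';python3 -m pendant '[[[0,0,0,0,0,0,0],[0,0,0,0,0,0,0],[0,0,0,0,0,0,0],[0,0,0,0,0,0,0],[0,0,0,0,0,0,0]]]'; python3 -m pendant '[[[0,0,0,0,0,0,0],[0,0,0,0,0,0,0],[0,0,0,0,0,0,0],[0,0,0,0,0,0,0],[0,0,0,0,0,0,0]]]';python3 f.py; python3 - <<'E'
from h import *
snap("side","s9");snap("top","t9")
for n in("injector","keeper_hood","cap_axis","keeper"): print(n,[(np.round(np.array(b["point"])*[640,480],1).tolist(),round(b["confidence"],2)) for b in ctrl.boxes_of("side",n)])
c,s=np.cos(-.303),np.sin(-.303)
w=lambda x,y,z:[.4962+c*x-s*y,.0565+s*x+c*y,z+.01]
for nm,l in(("hood",(0,.010,.128)),("cap_axis",(0,0,.1)),("mid",(0,0,.065))): print(nm,proj("side",w(*l))[0])
E
```

```text
time_s: 19.63
eef_pos: [0.4958, 0.0563, 0.2486]
eef_rot: [-0.0, 0.806, 0.592, -0.0]
wrist_force: [0.5, -0.4, -0.2]
opening: 0.999
grasp_force: 0.0
time_s: 20.05
eef_pos: [0.4961, 0.0564, 0.3408]
eef_rot: [0.0, 0.806, 0.592, 0.0]
wrist_force: [0.2, -0.9, 0.2]
opening: 0.998
grasp_force: 0.0
time_s: 20.47
eef_pos: [0.4955, 0.0565, 0.3375]
eef_rot: [-0.001, 0.806, 0.592, -0.001]
wrist_force: [0.1, 0.9, 0.1]
opening: 0.301
grasp_force: 0.0
time_s: 20.88
eef_pos: [0.496, 0.0564, 0.3388]
eef_rot: [-0.0, 0.806, 0.592, -0.0]
wrist_force: [-0.6, 0.4, -0.1]
opening: -0.001
grasp_force: 0.0
z 0.3388 xy_st [ 0.0017 -0.002 ] cop [ 0.0559 -0.0115] F [-0.6623  0.1893] 3.1 M st [ 0.0096 -0.0144] 0.008
shift [0. 0. 0.] turn [-0.0001 -0.     -0.    ] at [0.496  0.0564 0.3388] F [-0.6  0.4 -0.1] t 20.8833
injector [([299.0, 292.7], 0.93)]
keeper_hood [([286.8, 281.0], 0.88)]
cap_axis [([295.2, 292.6], 0.83)]
keeper [([290.9, 280.8], 0.54)]
hood [292.53779151 270.73459682]
cap_axis [297.62981841 281.69889624]
mid [298.41648744 298.10058416]
```

```bash
python3 -m pendant '[[[0,-3,0,0,0,0,0],[0,-6,0,8,0,0,0],[0,-6,0,18,0,0,0],[0,-6,0,26,0,0,0],[0,-6,0,28,0,0,0]]]'>/dev/null; python3 -m pendant '[[[0,0,0,0,0,0,0],[0,0,0,0,0,0,0],[0,0,0,0,0,0,0]]]'; python3 f.py; python3 -m pendant '[[[0,0,0,1.5,0,0,0],[0,0,0,3,0,0,0],[0,0,0,4.5,0,0,0],[0,0,0,6,0,0,0],[0,0,0,7.5,0,0,0]]]'
```

```text
time_s: 21.85
eef_pos: [0.4944, 0.0507, 0.3111]
eef_rot: [0.0, 0.806, 0.592, 0.0]
wrist_force: [-0.3, 0.0, 0.3]
opening: -0.004
grasp_force: 0.0
z 0.3111 xy_st [ 0.0018 -0.0079] cop [ 0.0308 -0.0057] F [-0.3182 -0.057 ] 3.5 M st [-0.0334 -0.0304] 0.005
shift [0. 0. 0.] turn [ 0.0004 -0.0001  0.0001] at [0.4944 0.0507 0.3111] F [-0.3  0.   0.3] t 21.85
time_s: 22.27
eef_pos: [0.4942, 0.0507, 0.3033]
eef_rot: [0.0, 0.806, 0.592, 0.0]
wrist_force: [-0.3, 0.2, 0.3]
opening: 0.002
grasp_force: 0.0
```

Tip height is 0.130 with no contact yet. I'll keep going down slowly.

```bash
python3 -m pendant '[[[0,0,0,1,0,0,0],[0,0,0,2,0,0,0],[0,0,0,3,0,0,0],[0,0,0,4,0,0,0],[0,0,0,5,0,0,0]]]'; python3 -m pendant '[[[0,0,0,1,0,0,0],[0,0,0,2,0,0,0],[0,0,0,3,0,0,0],[0,0,0,4,0,0,0]]]'
```

```text
time_s: 22.68
eef_pos: [0.4945, 0.0506, 0.2989]
eef_rot: [0.0, 0.806, 0.592, 0.0]
wrist_force: [-0.6, -0.3, 5.1]
opening: 0.002
grasp_force: 2.6
time_s: 23.02
eef_pos: [0.4947, 0.0506, 0.2952]
eef_rot: [0.001, 0.806, 0.592, 0.001]
wrist_force: [-2.0, -0.6, 8.5]
opening: -0.005
grasp_force: 4.1
```

```bash
python3 -m pendant '[[[0,0,0,1,0,0,0],[0,0,0,2,0,0,0],[0,0,0,3,0,0,0],[0,0,0,4,0,0,0],[0,0,0,4,0,0,0]]]'; python3 -m pendant '[[[0,0,0,0.5,0,0,0],[0,0,0,1,0,0,0],[0,0,0,1.5,0,0,0],[0,0,0,1.5,0,0,0]]]'
```

```text
time_s: 23.43
eef_pos: [0.4949, 0.0505, 0.2917]
eef_rot: [0.001, 0.806, 0.592, 0.001]
wrist_force: [-2.6, -1.1, 11.5]
opening: 0.005
grasp_force: 5.4
time_s: 23.77
eef_pos: [0.4953, 0.0505, 0.2909]
eef_rot: [0.001, 0.806, 0.592, 0.001]
wrist_force: [-2.9, -0.9, 13.9]
opening: 0.002
grasp_force: 6.9
```

```bash
python3 -m pendant '[[[0,0,0,0.3,0,0,0],[0,0,0,0.6,0,0,0],[0,0,0,0.6,0,0,0],[0,0,0,0.6,0,0,0]]]'; python3 f.py
```

```text
time_s: 24.1
eef_pos: [0.4955, 0.0504, 0.2909]
eef_rot: [0.002, 0.806, 0.592, 0.002]
wrist_force: [-2.5, -0.7, 17.6]
opening: -0.001
grasp_force: 8.6
z 0.2909 xy_st [ 0.003  -0.0079] cop [-0.0012  0.0025] F [-2.1324 -1.4131] 20.8 M st [-0.2874  0.5362] -0.021
shift [0. 0. 0.] turn [ 0.0046 -0.0004  0.0001] at [0.4955 0.0504 0.2909] F [-2.5 -0.7 17.6] t 24.1
```

Plunger is home: z stopped at 0.2909 and force is at 17.6 N. Now I slide +y.

```bash
python3 -m pendant '[[[0,1,0,0,0,0,0],[0,2,0,0,0,0,0],[0,3,0,0,0,0,0],[0,4,0,0,0,0,0]]]'; python3 f.py;  python3 -m pendant '[[[0,1,0,0,0,0,0],[0,2,0,0,0,0,0],[0,3,0,0,0,0,0],[0,4,0,0,0,0,0]]]'; python3 f.py
```

```text
time_s: 24.43
eef_pos: [0.497, 0.0538, 0.2914]
eef_rot: [0.003, 0.806, 0.592, 0.001]
wrist_force: [-4.3, -3.4, 20.6]
opening: 0.001
grasp_force: 10.2
z 0.2914 xy_st [ 0.0034 -0.0041] cop [0.0101 0.0072] F [-3.0449 -4.5631] 23.8 M st [-0.9232  0.4913] -0.017
shift [0. 0. 0.] turn [0.0058 0.0007 0.0003] at [0.497  0.0538 0.2914] F [-4.3 -3.4 20.6] t 24.4333
time_s: 24.77
eef_pos: [0.4984, 0.0572, 0.2919]
eef_rot: [0.003, 0.806, 0.592, 0.001]
wrist_force: [-5.7, -8.0, 22.8]
opening: 0.004
grasp_force: 11.2
z 0.2919 xy_st [ 0.0037 -0.0005] cop [0.0104 0.0185] F [-3.0845 -9.3199] 26.0 M st [-1.7569  0.4691] -0.003
shift [0. 0. 0.] turn [0.0067 0.002  0.0005] at [0.4984 0.0572 0.2919] F [-5.7 -8.  22.8] t 24.7667
```

```bash
sed -i 's/+\[0,0,3.2\]//; s/\.24\*/.173*/g' f.py; python3 -m pendant '[[[0,0,0,-0.5,0,0,0],[0,1,0,-0.5,0,0,0],[0,2,0,-0.5,0,0,0],[0,2,0,-0.5,0,0,0]]]'; python3 f.py
```

```text
time_s: 25.1
eef_pos: [0.4988, 0.0585, 0.2921]
eef_rot: [0.004, 0.806, 0.593, 0.0]
wrist_force: [-5.3, -10.2, 21.6]
opening: 0.002
grasp_force: 10.2
z 0.2921 xy_st [0.0037 0.0008] cop [-0.0011 -0.0096] F [ -2.0354 -11.2748] 21.6 M st [-2.1571  0.3767] 0.0
shift [0. 0. 0.] turn [0.0062 0.0037 0.0006] at [0.4988 0.0585 0.2921] F [ -5.3 -10.2  21.6] t 25.1
```

```bash
python3 -m pendant '[[[0,0,0,-0.4,0,0,0],[0,0,0,-0.7,0,0,0],[0,0,0,-0.7,0,0,0]]]'; python3 f.py; cat > k.py <<'E'
from ed import *
import sys
b=cv2.imread("pics/%s.png"%sys.argv[2] if len(sys.argv)>2 else "pics/s9.png"); n=snap("side",sys.argv[1])[:,:,::-1].copy()
def orange(im):
    h=cv2.cvtColor(im,cv2.COLOR_BGR2HSV); m=((h[...,0]<16)&(h[...,1]>150)&(h[...,2]>90)); m[:240]=0;m[330:]=0;m[:,:250]=0;m[:,340:]=0
    y,x=np.nonzero(m); rows={int(r):(int(x[y==r].min()),int(x[y==r].max())) for r in np.unique(y)}
    return rows
A,B=orange(b),orange(n)
for r in sorted(set(A)|set(B)): print(r,A.get(r),B.get(r),end=' ; ')
print()
c,s_=np.cos(-.303),np.sin(-.303)
for z in(.07,.085):
    P=proj("side",[.4962,.0565,z])[0].astype(int);x,y=P[0]-13,P[1]-5
    t=b[y:y+10,x:x+26];S=n[y-6:y+16,x-8:x+34]
    f=lambda i:cv2.resize(i,None,fx=5,fy=5,interpolation=cv2.INTER_CUBIC)
    m=cv2.minMaxLoc(cv2.matchTemplate(f(S),f(t),cv2.TM_CCOEFF_NORMED));print("body shift px",z,m[3][0]/5-8,m[3][1]/5-6,round(m[1],3))
v=proj("side",[[.4962,.0565,.13],[.4962-s_*.01,.0565+c*.01,.13],[.4962,.0565,.12]]);print("10mm +y px",v[1]-v[0],"-10mm z",v[2]-v[0])
E
python3 k.py s10
```

```text
time_s: 25.35
eef_pos: [0.4986, 0.0586, 0.2923]
eef_rot: [0.003, 0.806, 0.592, 0.0]
wrist_force: [-4.0, -8.4, 17.3]
opening: -0.002
grasp_force: 8.5
z 0.2923 xy_st [0.0035 0.0009] cop [-0.001  -0.0115] F [-1.2754 -9.2343] 17.3 M st [-1.7975  0.2388] 0.035
shift [0. 0. 0.] turn [0.0055 0.0031 0.0003] at [0.4986 0.0586 0.2923] F [-4.  -8.4 17.3] t 25.35
270 (286, 288) None ; 271 (284, 290) (282, 283) ; 272 (283, 295) (281, 285) ; 273 (283, 295) (279, 290) ; 274 (283, 295) (278, 290) ; 275 (284, 295) (278, 290) ; 276 (284, 294) (279, 290) ; 277 (284, 292) (279, 290) ; 278 (283, 302) (279, 288) ; 279 (283, 302) (279, 287) ; 280 (282, 302) (279, 285) ; 281 (282, 302) (279, 285) ; 282 (282, 300) (278, 285) ; 283 (282, 290) (278, 285) ; 284 (282, 290) (278, 285) ; 285 (282, 290) (278, 285) ; 286 (282, 290) (278, 286) ; 287 (283, 290) (279, 286) ; 288 (283, 289) (279, 286) ; 289 (283, 289) (279, 286) ; 290 (283, 289) (279, 286) ; 291 (283, 289) (279, 286) ; 292 (283, 290) (279, 286) ; 293 (286, 292) (280, 286) ; 294 (287, 294) (283, 288) ; 295 (287, 294) (284, 291) ; 296 (290, 292) (284, 291) ; 297 None (285, 289) ; 298 None (288, 288) ; 
body shift px 0.07 -2.4000000000000004 0.5999999999999996 0.903
body shift px 0.085 -3.0 1.0 0.858
10mm +y px [-4.42102412  2.63965524] -10mm z [0.23229574 4.86004925]
```

```bash
python3 - <<'E'
from ed import *
a=cv2.imread("pics/s9.png");b=cv2.imread("pics/s10.png")
P=proj("side",[[.4962,.0565,z] for z in(.06,.075,.09)]).round(1);print(P.tolist())
for z,p in zip((60,75,90),P):
    r=int(round(p[1]))
    for n,i in(("s9",a),("s10",b)): print(z,n,r,[int(v) for v in i[r-1:r+2,276:322].mean((0,2))])
E
```

```text
[[298.7, 304.9], [298.4, 298.1], [298.1, 291.1]]
60 s9 305 [100, 137, 171, 194, 205, 208, 208, 207, 199, 174, 136, 110, 107, 100, 97, 94, 94, 97, 101, 107, 114, 116, 116, 114, 111, 106, 100, 95, 98, 100, 105, 112, 115, 116, 134, 171, 198, 207, 204, 200, 196, 192, 188, 185, 183, 181]
60 s10 305 [103, 139, 175, 198, 209, 211, 206, 184, 140, 106, 98, 96, 93, 94, 96, 102, 109, 113, 118, 118, 118, 114, 114, 113, 104, 98, 101, 107, 109, 116, 121, 122, 131, 159, 191, 205, 208, 209, 207, 204, 199, 195, 192, 187, 185, 183]
75 s9 298 [179, 180, 180, 181, 183, 186, 191, 194, 182, 147, 114, 109, 114, 112, 107, 105, 114, 125, 131, 126, 110, 98, 95, 88, 81, 86, 99, 109, 118, 122, 126, 128, 125, 123, 131, 154, 176, 181, 181, 181, 181, 181, 180, 180, 180, 181]
75 s10 298 [183, 183, 184, 183, 186, 185, 167, 125, 92, 92, 91, 88, 84, 90, 106, 117, 114, 104, 97, 91, 84, 76, 80, 95, 105, 114, 125, 131, 128, 120, 122, 125, 138, 161, 179, 183, 184, 183, 184, 184, 184, 184, 183, 183, 183, 183]
90 s9 291 [181, 180, 180, 179, 167, 132, 87, 61, 62, 61, 59, 56, 58, 62, 75, 88, 90, 83, 77, 86, 106, 119, 120, 112, 102, 98, 96, 97, 97, 96, 96, 94, 86, 84, 100, 138, 168, 180, 181, 180, 180, 180, 181, 182, 181, 180]
90 s10 291 [181, 163, 118, 71, 57, 59, 60, 60, 62, 65, 69, 80, 84, 80, 79, 88, 96, 108, 109, 105, 99, 94, 94, 91, 96, 98, 99, 100, 98, 92, 87, 98, 133, 166, 180, 184, 184, 183, 182, 182, 182, 183, 184, 184, 184, 184]
```

```bash
python3 -m pendant '[[[0,0.5,0,-0.2,0,0,0],[0,1,0,-0.4,0,0,0],[0,1.5,0,-0.4,0,0,0],[0,2,0,-0.4,0,0,0]]]'; python3 f.py
```

```text
time_s: 25.73
eef_pos: [0.4991, 0.0605, 0.2923]
eef_rot: [0.003, 0.806, 0.592, 0.0]
wrist_force: [-2.8, -9.0, 14.2]
opening: -0.003
grasp_force: 6.3
z 0.2923 xy_st [0.0034 0.0029] cop [-0.005  -0.0013] F [ 0.0527 -9.4379] 14.2 M st [-1.6516  0.0622] 0.07
shift [0. 0. 0.] turn [0.0051 0.0032 0.0003] at [0.4991 0.0605 0.2923] F [-2.8 -9.  14.2] t 25.7333
```

```bash
python3 -m pendant '[[[0,1,0,0,0,0,0],[0,2,0,0,0,0,0],[0,2,0,0,0,0,0]]]'; python3 f.py; cat > e.py <<'E'
from ed import *
import sys
snap("side",sys.argv[1]);ref=cv2.imread("pics/s9.png");b=cv2.imread("pics/%s.png"%sys.argv[1])
def cross(i,r,lo,hi,right):
    v=i[r-1:r+2].mean((0,2)).astype(float); xs=range(hi,lo,-1) if right else range(lo,hi)
    for x in xs:
        y=x-1 if right else x+1
        if v[x]>=145>v[y]: return x+(v[x]-145)/(v[x]-v[y])*(y-x)
for r in(305,298,291): print(r,"right edge shift",round(cross(b,r,290,325,True)-cross(ref,r,290,325,True),2))
def orange(im):
    h=cv2.cvtColor(im,cv2.COLOR_BGR2HSV);return (h[...,0]<16)&(h[...,1]>150)&(h[...,2]>90)
for r in(275,280,284,288,291):
    x=[np.nonzero(orange(i)[r,265:335])[0]+265 for i in(ref,b)]; print(r,"orange",[(int(k.min()),int(k.max())) for k in x if len(k)],
      [round(float(cross(i,r,262,300,False)),2) for i in(ref,b)])
E
python3 e.py s11
```

```text
time_s: 25.98
eef_pos: [0.4996, 0.0627, 0.2921]
eef_rot: [0.003, 0.806, 0.592, 0.0]
wrist_force: [-1.9, -8.6, 14.0]
opening: -0.006
grasp_force: 6.5
z 0.2921 xy_st [0.0033 0.0051] cop [-0.0073  0.0019] F [ 0.7866 -8.8099] 14.0 M st [-1.4979 -0.0336] 0.019
shift [0. 0. 0.] turn [0.005  0.0025 0.0003] at [0.4996 0.0627 0.2921] F [-1.9 -8.6 14. ] t 25.9833
305 right edge shift -1.83
298 right edge shift -2.25
291 right edge shift -2.87
275 orange [(284, 295), (279, 290)] [281.42, 276.54]
280 orange [(282, 302), (279, 285)] [280.23, 277.09]
284 orange [(282, 290), (278, 285)] [280.4, 276.22]
288 orange [(283, 289), (279, 286)] [280.58, 276.77]
291 orange [(283, 289), (279, 286)] [280.65, 277.29]
```

```bash
python3 -m pendant '[[[0,1,0,0,0,0,0],[0,2,0,0,0,0,0],[0,3,0,0,0,0,0],[0,3,0,0,0,0,0]]]'; python3 f.py; python3 e.py s12
```

```text
time_s: 26.37
eef_pos: [0.5005, 0.0656, 0.2919]
eef_rot: [0.003, 0.806, 0.592, 0.0]
wrist_force: [-2.1, -8.1, 13.2]
opening: 0.002
grasp_force: 5.9
z 0.2919 xy_st [0.0032 0.0081] cop [ 0.0004 -0.0069] F [ 0.4347 -8.3158] 13.2 M st [-1.5295 -0.0811] 0.054
shift [0. 0. 0.] turn [0.0047 0.0026 0.0003] at [0.5005 0.0656 0.2919] F [-2.1 -8.1 13.2] t 26.3667
305 right edge shift -1.8
298 right edge shift -2.19
291 right edge shift -2.87
275 orange [(284, 295), (278, 290)] [281.42, 276.39]
280 orange [(282, 302), (279, 285)] [280.23, 277.11]
284 orange [(282, 290), (278, 285)] [280.4, 276.24]
288 orange [(283, 289), (279, 286)] [280.58, 276.69]
291 orange [(283, 289), (279, 286)] [280.65, 277.23]
```

```bash
python3 -m pendant '[[[0,1,0,0.2,0,0,0],[0,2,0,0.3,0,0,0],[0,3,0,0.3,0,0,0],[0,4,0,0.3,0,0,0]]]'; python3 f.py; python3 e.py s13
```

```text
time_s: 26.75
eef_pos: [0.5016, 0.0691, 0.2916]
eef_rot: [0.003, 0.806, 0.592, 0.0]
wrist_force: [-3.3, -10.1, 12.4]
opening: 0.003
grasp_force: 6.8
z 0.2916 xy_st [0.0032 0.0118] cop [ 0.0014 -0.    ] F [ -0.147  -10.6396] 12.4 M st [-1.8411  0.0086] 0.035
shift [0. 0. 0.] turn [0.0045 0.0033 0.0002] at [0.5016 0.0691 0.2916] F [ -3.3 -10.1  12.4] t 26.75
305 right edge shift -1.82
298 right edge shift -2.31
291 right edge shift -2.95
275 orange [(284, 295), (276, 289)] [281.42, 274.75]
280 orange [(282, 302), (278, 285)] [280.23, 275.71]
284 orange [(282, 290), (276, 284)] [280.4, 274.6]
288 orange [(283, 289), (277, 284)] [280.58, 275.03]
291 orange [(283, 289), (278, 284)] [280.65, 275.62]
```

```bash
python3 -m pendant '[[[0,1,0,0.3,0,0,0],[0,2,0,0.5,0,0,0],[0,3,0,0.6,0,0,0],[0,4,0,0.7,0,0,0]]]'; python3 f.py; python3 e.py s14 | tail -3
```

```text
time_s: 27.13
eef_pos: [0.5029, 0.0728, 0.2913]
eef_rot: [0.003, 0.806, 0.592, -0.0]
wrist_force: [-4.5, -10.8, 15.1]
opening: -0.003
grasp_force: 7.9
z 0.2913 xy_st [0.0033 0.0157] cop [ 0.0023 -0.0001] F [ -1.0582 -11.6144] 15.1 M st [-2.0111  0.1487] 0.04
shift [0. 0. 0.] turn [0.0048 0.0038 0.0004] at [0.5029 0.0728 0.2913] F [ -4.5 -10.8  15.1] t 27.1333
284 orange [(282, 290), (275, 282)] [280.4, 272.95]
288 orange [(283, 289), (275, 283)] [280.58, 273.23]
291 orange [(283, 289), (276, 282)] [280.65, 273.63]
```

```bash
python3 -m pendant '[[[0,1,0,0.1,0,0,0],[0,2,0,0.2,0,0,0],[0,3,0,0.2,0,0,0],[0,3,0,0.2,0,0,0]]]'; python3 f.py; python3 e.py s15 | tail -3
```

```text
time_s: 27.52
eef_pos: [0.5038, 0.0758, 0.291]
eef_rot: [0.003, 0.806, 0.592, 0.0]
wrist_force: [-3.3, -10.3, 15.5]
opening: 0.002
grasp_force: 7.5
z 0.291 xy_st [0.0033 0.0188] cop [-0.0053 -0.0029] F [ -0.0969 -10.8122] 15.5 M st [-1.9149  0.0982] -0.017
shift [0. 0. 0.] turn [0.0049 0.0034 0.0004] at [0.5038 0.0758 0.291 ] F [ -3.3 -10.3  15.5] t 27.5167
284 orange [(282, 290), (274, 280)] [280.4, 271.95]
288 orange [(283, 289), (273, 280)] [280.58, 271.51]
291 orange [(283, 289), (274, 282)] [280.65, 272.02]
```

```bash
python3 -m pendant '[[[0,1,0,0.1,0,0,0],[0,2,0,0.1,0,0,0],[0,2,0,0.1,0,0,0]]]'; python3 f.py; python3 e.py s16 | tail -3
```

```text
time_s: 27.82
eef_pos: [0.5044, 0.0777, 0.2909]
eef_rot: [0.003, 0.806, 0.592, -0.0]
wrist_force: [-4.0, -10.4, 15.8]
opening: -0.005
grasp_force: 7.9
z 0.2909 xy_st [0.0033 0.0208] cop [ 0.0013 -0.0034] F [ -0.7309 -11.1149] 15.8 M st [-1.9769  0.1052] 0.035
shift [0. 0. 0.] turn [0.0048 0.0035 0.0004] at [0.5044 0.0777 0.2909] F [ -4.  -10.4  15.8] t 27.8167
284 orange [(282, 290), (273, 280)] [280.4, 271.18]
288 orange [(283, 289), (273, 279)] [280.58, 270.6]
291 orange [(283, 289), (273, 281)] [280.65, 271.16]
```

Still sliding freely, no end stop yet.

```bash
python3 -m pendant '[[[0,0.7,0,0,0,0,0],[0,1.4,0,0,0,0,0],[0,1.4,0,0,0,0,0]]]'; python3 f.py; python3 e.py s17 | tail -3
```

```text
time_s: 28.12
eef_pos: [0.5047, 0.0785, 0.2908]
eef_rot: [0.003, 0.806, 0.593, -0.001]
wrist_force: [-4.6, -13.1, 15.6]
opening: 0.002
grasp_force: 9.3
z 0.2908 xy_st [0.0033 0.0217] cop [-0.0018 -0.0124] F [ -0.4722 -13.8633] 15.6 M st [-2.5925  0.1091] 0.055
shift [0. 0. 0.] turn [0.0045 0.0051 0.0006] at [0.5047 0.0785 0.2908] F [ -4.6 -13.1  15.6] t 28.1167
284 orange [(282, 290), (273, 280)] [280.4, 271.18]
288 orange [(283, 289), (272, 279)] [280.58, 270.46]
291 orange [(283, 289), (273, 282)] [280.65, 271.04]
```

```bash
python3 -m pendant '[[[0,0.7,0,0,0,0,0],[0,1,0,0,0,0,0],[0,1,0,0,0,0,0],[0,1,0,0,0,0,0]]]'; python3 f.py; python3 e.py s18 | tail -3
```

```text
time_s: 28.5
eef_pos: [0.5049, 0.079, 0.2908]
eef_rot: [0.003, 0.806, 0.592, -0.001]
wrist_force: [-4.9, -15.4, 16.0]
opening: 0.0
grasp_force: 10.8
z 0.2908 xy_st [0.0034 0.0222] cop [-0.0073 -0.0069] F [ -0.0662 -16.1428] 16.0 M st [-2.9039  0.1278] 0.002
shift [0. 0. 0.] turn [0.0042 0.0061 0.0005] at [0.5049 0.079  0.2908] F [ -4.9 -15.4  16. ] t 28.5
284 orange [(282, 290), (273, 280)] [280.4, 271.14]
288 orange [(283, 289), (272, 279)] [280.58, 270.41]
291 orange [(283, 289), (273, 281)] [280.65, 270.74]
```

End stop reached: F_y rose to 16 N and the keeper is stationary. I'll back off, lift, and check.

```bash
python3 -m pendant '[[[0,-2,0,0,0,0,0],[0,-4,0,-0.5,0,0,0],[0,-6,0,-1,0,0,0],[0,-8,0,-2,0,0,0],[0,-10,0,-3,0,0,0]]]'; python3 -m pendant '[[[0,0,0,-2,0,0,0],[0,0,0,-5,0,0,0],[0,0,0,-12,0,0,0],[0,0,0,-25,0,0,0],[0,0,0,-50,0,0,0]]]'; python3 -m pendant '[[[0,0,0,-10,0,0,0],[0,0,0,-20,0,0,0],[0,0,0,-20,0,0,0],[0,0,0,-20,0,0,0],[0,0,0,-20,0,0,0]]]'; python3 e.py s19; python3 - <<'E'
from h import *
for n in("keeper","injector"): print(n,[(np.round(np.array(b["point"])*[640,480],1).tolist(),round(b["confidence"],2)) for b in ctrl.boxes_of("side",n)])
E
```

```text
time_s: 28.97
eef_pos: [0.5018, 0.0719, 0.2932]
eef_rot: [0.001, 0.806, 0.592, 0.001]
wrist_force: [0.6, 1.2, 4.3]
opening: -0.003
grasp_force: 1.7
time_s: 29.38
eef_pos: [0.4997, 0.0722, 0.3396]
eef_rot: [-0.002, 0.806, 0.592, -0.002]
wrist_force: [-0.2, 1.0, 0.1]
opening: -0.005
grasp_force: 0.0
time_s: 29.8
eef_pos: [0.5005, 0.0721, 0.3606]
eef_rot: [-0.001, 0.806, 0.592, -0.001]
wrist_force: [-0.3, 0.1, 0.6]
opening: -0.001
grasp_force: 0.0
305 right edge shift -0.02
298 right edge shift 0.04
291 right edge shift -0.12
275 orange [(284, 295), (277, 287)] [281.42, 275.51]
280 orange [(282, 302), (278, 287)] [280.23, 276.25]
284 orange [(282, 290), (277, 284)] [280.4, 274.61]
288 orange [(283, 289), (277, 291)] [280.58, 274.78]
291 orange [(283, 289), (277, 284)] [280.65, 275.2]
keeper [([286.5, 288.0], 0.81)]
injector [([299.2, 290.6], 0.65)]
```

The body is back upright (0 px shift), the keeper is about 12 mm across, and the robot is clear. I'm handing in.

```bash
python3 -c "
from h import *
print(ctrl.hand_in())"
```

```text
the job is handed in; nothing more can be done
None
```

I handed the job in at about 30 s of the 72 s limit, but hand-in gave no verdict: by my measurements the injector is seated upright, the keeper is about 12 mm across at its end stop, the gripper is clear, and the arm never went near the vials. The injector leaned by roughly 0.06–0.08 rad in the nest while I slid the keeper, then stood straight again once released.

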